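# Fetch the short T-bolt from the drawer and lock it in the clamping bed

## Robot

A 6-joint arm with a two-finger parallel gripper is mounted at the origin on the work surface. World frame = base frame: x ahead of the robot, y to its left, z up, the work surface at z = 0. Lengths are in m, angles in degrees, forces in N, time in s.
With the tool pointing down it reaches from about 0.35 to 0.875 m from the base axis. Payload 4.2 kg.
Tool frame: the origin (TCP) lies midway between the tips of the shut fingers; the grasp point (between the pads) lies 19 mm behind it; z points along the fingers, y is the line along which they close (so a half turn about z gives the same grasp; the last joint's range is limited). The gripper opens to 87 mm and grips with 3 to 60 N. Pads are 19 mm wide; open, the fingers measure 117 mm over their backs; the gripper's body (75 mm by 190 mm) begins 51 mm behind the grasp point.
Start: joints at [-50.959, 22.042, 0.453, 0, -68.411, -14.817], TCP at [0.256, -0.57, 0.223] pointing down, gripper open.
Joint ranges: [-179.83, 179.83], [-69.29, 118.12], [-61.27, 80.66], [-181.25, 117.63], [-171.15, -9.14], [-177.46, 177.46]. Speed limits (degrees/s): [159.86, 159.86, 180, 180, 180, 180].

## Interface

Orientations are given as a 3x3 rotation matrix whose columns are the frame's x, y, z axes.
In Python, from station import sense, capture, camera_params, finish_job gives the robot as it stands.
- The arm moves only by the tool drive_tool, never from a script. Its argument "rows" is a list of rows, each an object of numbers: "tx", "ty", "tz": the shift along the tool's x, y, z in cm; "ax", "ay", "az": the turn, a rotation vector about the tool's x, y, z in rad; "claw": the finger opening in cm, from 0 to 8.7. In form: [{"tx": .., "ty": .., "tz": .., "ax": .., "ay": .., "az": .., "claw": ..}, ...]. A call has 1 to 10 rows; each row shifts and turns the commanded pose from where the row before left it, along the tool's axes as they then stand; what a row does not reach is not made up. A row lasts 1/12 s, in which the tool goes at most 41.7 mm and 7.16 degrees, less where a joint would pass 70% of its speed; a pose out of reach is approached as far as the arm can. A call with a gripper value outside its range is refused whole. The fingers move at their own pace and stop on an object; the grip force is fixed at half the most. Time passes only in rows, so rows that do not move let the fingers close. It gives the time, the measured TCP pose, the force, the opening and the grip force at its end, in the units of the state.
- sense(): the state, without advancing time (a new reading comes with each control period).
- capture(name): name is "scene" or "side" or "wrist"; returns (picture, depth): 480x640x3 uint8, red, green, blue; 480x640 float32, m along the optical axis (not along the pixel's ray), 0 where there is no reading.
- camera_params(name): a dict with "intrinsics" (3x3 intrinsics, pixels), "R" (3x3) and "t" (3): a world point X has camera coordinates R X + t; the wrist camera has in their place "tool_from_camera" (4x4, takes a point from camera to tool coordinates, whose origin is the TCP and whose axes are the flange's). Camera axes: x right, y down, z forward; pixel columns grow to the right and rows downward; lengths in m; the calibration is good to about 2 mm. The wrist camera is an equidistant fisheye: a pixel r from the principal point sees the ray r / f radians off the axis. A picture is of the moment at which its call begins: read the wrist's pose just before it. camera_params takes no time and is no camera call.
- finish_job(): hands the job in; it is judged then, once.
The state is a dict: "time_s": time; "joints": joint angles; "joint_velocities": joint speeds; "effort": joint torques, N m; "tcp_pos": TCP position; "ee_rot": TCP orientation; "wrist_force": force on the tool from outside, world axes, zero at the start; "moment": the same for the moment, N m; "gripper_width": opening from 0.0 (shut) to 1.0 (fully open); "gripper_force": force on a finger pad.
Only numpy, scipy, OpenCV 4.12 (cv2) and the standard library are available. Lean on these libraries where they do the work, as an engineer would, in place of code of your own. Each camera call takes 0.05 s, during which the arm holds its last target. There are 200 camera calls.

## Task

Pull the cabinet's drawer well open by its upright pull, take out the short T-bolt (the one with the square grip) and lock it in the clamping bed: pass its cross head down through the slot, let its collar sit flat on the bed, give it a quarter turn so that the head lies crosswise under the slot, and let go. Leave the drawer open, leave the long T-bolt standing in its pocket, and do not disturb the other things on the bench.

Things in the scene. Friction and masses are not known exactly. Their poses are not given: they have to be found in the camera images.
- drawer (a joint): Sliding of the cabinet's only drawer, in m: 0 shut (as it starts), 0.185 at its stop. It slides level along the cabinet's own -x; about 2 N of friction plus light damping; no spring, it stays where it is left. The drawer counts as well open beyond 0.14; open it nearly to the stop to bring the T-bolts well clear of the tray above.
- cabinet: Low grey cabinet fixed to the bench, 230 mm wide (y), 115 mm high; origin on the bench 125 mm in front of the carcass face, midway across; x points into the cabinet, z up. Carcass x 125 to 325 mm. Drawer shut: front panel x 115 to 127 mm, z 12 to 104; drawer floor top z = 25; side walls at y = +-101, top z = 65 mm.
- tray_edge (a point): Middle of the lower front edge of the beech tray on the cabinet's top, 120 mm above the bench; axes as the cabinet's. The tray (250 mm wide, rim top 185 mm above the bench) overhangs the drawer: this edge is straight above the axis of the pull's bar when shut, so a gripper pointing straight down has no room; come tilted, fingers pointing forward and down along x.
- rack (a point): Centre of the underside of the black rack on the drawer floor (25 mm above the bench); axes as the cabinet's; moves with the drawer. The rack is 72 mm (x) by 170 mm (y), 18 mm high, with two pockets 46 mm (x) by 16.5 mm (y) at y = +45 and -45 mm, through to the drawer floor. A T-bolt stands in each. Drawer shut, it lies 175 mm from the cabinet's origin along x.
- pull (a point): Steel drawer pull: an upright round bar, 16 mm diameter, 62 mm long, 45 mm out from the drawer front, on two 10 mm stand-offs (26 mm above and below its middle, in line behind the bar). Origin at the middle of the bar, 62 mm above the bench; axes as the cabinet's. It moves with the drawer. Can be pinched across y.
- short_bolt: Short T-bolt, bare steel, 61 mm tall, 0.13 to 0.22 kg, standing head down in either pocket, its x along the cabinet's x. Origin: centre of the head's underside. Up its z: cross head 40 mm (x) by 12 (y), z 0 to 10; round shank 12 mm diameter to z 26; round collar 32 mm diameter, z 26 to 31; square grip 20 by 20 mm, sides along x and y, z 31 to 61.
- long_bolt: Long T-bolt, the same steel and cross head, 75 mm tall (shank z 10 to 40 mm, collar 40 to 45), with a round grip 26 mm in diameter, z 45 to 75. Origin at the centre of the underside of the head. Stands in the other pocket, and stays there.
- bed: Clamping bed, fixed to the bench: a steel plate 12 mm thick, top at 50 mm, on two rails along x that leave a 90 mm wide hollow, 38 mm high, under it. Origin on the bench straight below the slot's centre, z up. The plate spans x -60 to 190 mm, y -65 to 65 mm. A bar clamp presses a pad to its backing plate at x 100 to 170 mm, up to 122 mm high (higher than the plate by 72 mm).
- slot (a point): Centre of the slot's mouth on top of the bed plate, 50 mm above the bench; axes as the bed's. The slot goes right through the 12 mm plate, 45 mm long (x), 16.5 mm wide (y), edges chamfered. With the collar on the plate the bolt's origin is 26 mm below this point; 4 mm then remain between the head and the plate's underside, and it turns freely. Turn either way.
- anvil: Bystander: red turned rivet anvil, 60 mm base, 55 mm high, origin under its centre.
- rivet_can: Bystander: plain aluminium can, 56 mm diameter, 120 mm high, origin under its centre.
- washer: Bystander: bronze thrust washer lying flat, 50 mm diameter, 6 mm thick, beside the bed.
- bush: Bystander: white ceramic bush standing on end, 34 mm diameter, 32 mm high, beside the bed.
- drift: Bystander: chrome drift lying along its x, 100 mm long, 13 mm thick, in front of the bed, origin under its middle.
- hammer: Bystander: hammer lying at the left side of the bench, 260 mm long along its x.
- spare_pad: Bystander: spare lining pad on its plate, 90 by 70 by 18 mm, lying at the right side of the bench.

How it is judged (in metres and radians):
On the way, in this order (a step that is already met when the one before it is completed fails the run):
1. the drawer is on its way, with the fingers on its pull (value of joint drawer above 0.03 m and (contact force between the fingers and drawer_c10 above 0.5 N or contact force between the fingers and drawer_c11 above 0.5 N or contact force between the fingers and drawer_c12 above 0.5 N)), for 0.1 s.
2. the drawer is well open (more than 140 mm) (value of joint drawer above 0.14 m), for 0.1 s.
3. the short T-bolt is lifted clear of the drawer (height (world z) of short_bolt above 0.11 m), for 0.1 s.
4. its cross head is through the slot (horizontal distance between short_bolt and slot below 0.02 m and z of short_bolt in the frame of slot below -0.0215 m), for 0.1 s.
At the end, for the whole second after the job is handed in: Short T-bolt in the slot, collar on the plate (height within 3 mm, tilt under 7 deg), head crosswise to the slot (turned over 72 deg), released and still; drawer open more than 130 mm; long T-bolt standing in its pocket (raised under 10 mm, tilt under 11 deg) (horizontal distance between short_bolt and slot below 0.02 m and z of short_bolt in the frame of slot between -0.029 and -0.023 m and angle between short_bolt's own z axis and vertical below 0.12 rad and angle between the x axis of short_bolt and the x axis of bed, either way round above 1.25 rad and linear speed of short_bolt below 0.02 m/s and value of joint drawer above 0.13 m and angle between long_bolt's own z axis and vertical below 0.2 rad and height (world z) of long_bolt below 0.035 m); the robot touches nothing.
It fails at once if the long T-bolt is lifted out or tipped over (height (world z) of long_bolt above 0.06 m or angle between long_bolt's own z axis and vertical above 0.5 rad).
It fails at once if a bystander (anvil, can, washer, bush, drift, hammer or spare pad) is shifted more than 20 mm (distance of any of anvil, rivet_can, washer, bush, drift, hammer, spare_pad from where it was at the start of the episode above 0.02 m).
It also fails if it takes over 64 s, if anything falls off the work surface, if the arm or the gripper's body presses on something with over 40 N, if the wrist force passes 120 N, or if a joint passes its speed limit or range.

## Working session

There is one attempt and no reset: what is moved stays moved. The work goes in short steps, Python scripts to look and compute and a tool call to move; the robot and the scene stay as the last step left them, time stands still between calls to the robot, and variables do not carry over. Pictures are saved under pics/ and viewed, at most 10 in all, crops included, and the job is handed in when it is done.

Besides the shell and the picture viewer there is one more tool, called after "Call:" as name(argument=value, ...) on one line, values as JSON. drive_tool: Moves the arm, as the interface text tells. Its arguments: {"type":"object","properties":{"rows":{"type":"array"}},"required":["rows"]}

```bash
mkdir -p pics; ls; python3 - <<'E'
from station import *
import cv2,numpy as np
np.set_printoptions(precision=4,suppress=True)
s=sense();print(s)
for n in("scene","side"):
    im,d=capture(n);cv2.imwrite(f"pics/{n}0.png",im[...,::-1]);np.savez(f"{n}0.npz",im=im,d=d);print(n,camera_params(n))
print(camera_params("wrist"))
E
```

```text
pics
{'time_s': 0.0, 'joints': array([-50.959 ,  22.0909,   0.3793,  -0.0291, -68.4109, -14.8167]), 'joint_velocities': array([ 0.0107, -0.0872, -0.002 , -0.0327, -0.0871, -0.0088]), 'effort': array([  0.0004, -39.0664,  18.7406,   4.2198,   0.011 ,  -0.0002]), 'tcp_pos': array([ 0.2562, -0.5694,  0.2215]), 'ee_rot': array([[-0.912 , -0.4101, -0.001 ],
       [-0.4101,  0.912 ,  0.002 ],
       [ 0.0001,  0.0022, -1.    ]]), 'wrist_force': array([-0.7323,  0.2581,  0.1528]), 'moment': array([-0.005 ,  0.0151,  0.031 ]), 'gripper_force': 0.0, 'gripper_width': 1.0000200150635423}
scene {'intrinsics': array([[476.7148,   0.    , 323.2023],
       [  0.    , 476.7148, 238.4587],
       [  0.    ,   0.    ,   1.    ]]), 'R': array([[-0.2438,  0.9697,  0.0134],
       [ 0.8247,  0.2146, -0.5233],
       [-0.5104, -0.1166, -0.852 ]]), 't': array([ 0.1293, -0.4089,  1.4993])}
side {'intrinsics': array([[490.5038,   0.    , 307.5291],
       [  0.    , 490.5038, 242.9986],
       [  0.    ,   0.    ,   1.    ]]), 'R': array([[ 0.9982, -0.0589,  0.0086],
       [-0.0245, -0.5377, -0.8428],
       [ 0.0543,  0.8411, -0.5382]]), 't': array([-0.5458,  0.0993,  1.5343])}
{'intrinsics': array([[371.6483,   0.    , 319.697 ],
       [  0.    , 371.6483, 243.2673],
       [  0.    ,   0.    ,   1.    ]]), 'tool_from_camera': array([[-0.0015, -0.9568, -0.2906,  0.0806],
       [ 1.    , -0.0014, -0.0003, -0.0005],
       [-0.0001, -0.2906,  0.9568, -0.1623],
       [ 0.    ,  0.    ,  0.    ,  1.    ]])}
```

View pics/scene0.png

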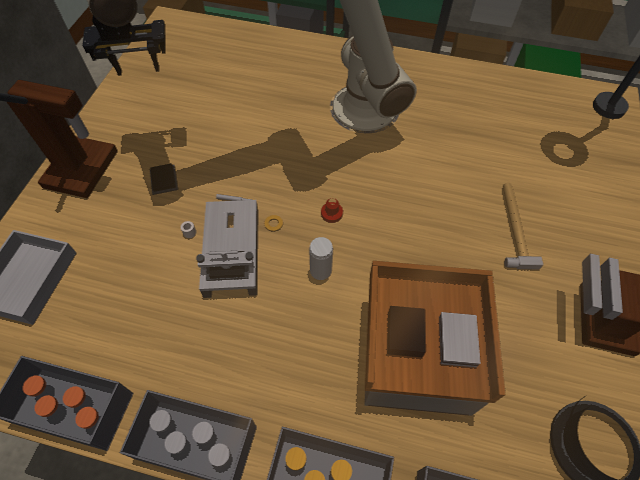

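View pics/side0.png

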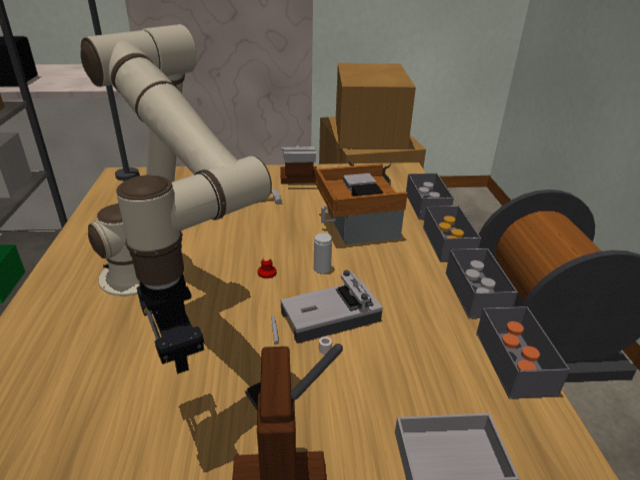

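The scene view shows the tray over the cabinet at (370–500, 262–410), the bed slot at (231, 218), washer (274, 224), bush (188, 229), anvil (332, 210) and can (320, 260). The side view shows the pull at about (324, 213). Next I measure with depth and planes.

```bash
cat > h.py <<'E'
import numpy as np,cv2
from station import *
np.set_printoptions(precision=4,suppress=True)
def cloud(n,d):
    c=camera_params(n);K=c["intrinsics"];v,u=np.mgrid[:480,:640]
    p=np.stack([(u-K[0,2])/K[0,0]*d,(v-K[1,2])/K[1,1]*d,d],-1)
    return (p-c["t"])@c["R"]
def ray(n,uv,z):
    c=camera_params(n);K=c["intrinsics"];uv=np.atleast_2d(uv).astype(float)
    r=np.c_[(uv-K[:2,2])/K[0,0],np.ones(len(uv))]@c["R"];o=-c["R"].T@c["t"]
    return o+r*((z-o[2])/r[:,2])[:,None]
def proj(n,X):
    c=camera_params(n);q=np.atleast_2d(X)@c["R"].T+c["t"];q=q@c["intrinsics"].T;return q[:,:2]/q[:,2:]
E
python3 - <<'E'
from h import *
S=np.load("scene0.npz");P=cloud("scene",S["d"]);im=S["im"];v,u=np.mgrid[:480,:640]
print("bench z",np.median(P[200:260,440:480,2]))
def rect(m,name,z):
    m=cv2.morphologyEx(m.astype(np.uint8),cv2.MORPH_CLOSE,np.ones((3,3)))
    cs,_=cv2.findContours(m,0,1);c=max(cs,key=cv2.contourArea)[:,0]
    w=ray("scene",c,z)[:,:2]
    r=cv2.minAreaRect((w*1000).astype(np.float32));print(name,r,cv2.boxPoints(r).tolist())
m=(u>350)&(u<520)&(v>240)&(v<430)&(abs(P[...,2]-.185)<.012)
rect(m,"tray",.185)
m=(u>190)&(u<270)&(v>190)&(v<305)&(abs(P[...,2]-.05)<.006);rect(m,"plate",.05)
g=cv2.cvtColor(im,cv2.COLOR_RGB2GRAY);print(g[206:232,222:242])
# side camera pull
T=np.load("side0.npz");Q=cloud("side",T["d"]);print(Q[200:226:4,318:334:3].round(3))
c=cv2.resize(T["im"][170:250,290:420],None,fx=3,fy=3,interpolation=2);a=cv2.resize(im[190:300,180:345],(495,330),interpolation=2)
o=np.zeros((570,495,3),np.uint8);o[:240,:390]=c;o[240:]=a;cv2.imwrite("pics/c1.png",o[...,::-1])
E
```

```text
bench z 0.0020371210831004877
tray ((742.4814453125, 272.99151611328125), (257.9992980957031, 250.98220825195312), 8.9458646774292) [[595.5369262695312, 376.8965148925781], [634.5650024414062, 128.96731567382812], [889.4259643554688, 169.08651733398438], [850.3978881835938, 417.0157165527344]]
plate ((597.259521484375, -223.28927612304688), (256.3380126953125, 131.31422424316406), 17.70844078063965) [[455.19244384765625, -199.72882080078125], [495.13470458984375, -324.8209228515625], [739.3265991210938, -246.8497314453125], [699.3843383789062, -121.75762939453125]]
[[126 127 128 130 129 129 131 130 129 128 130 130 129 130 130 131 130 130
  131 130]
 [127 127 128 130 129 130 131 130 129 129 130 131 131 129 130 131 131 129
  131 130]
 [126 127 128 130 129 129 131 130 129 129 130 131 130 129 131 130 131 129
  131 130]
 [127 127 128 130 129 130 131 130 129 129 130 131 129 129 131 131 130 130
  131 131]
 [126 127 128 130 129 131 130 130 129 130 130 132 130 129 131 131 130 130
  130 129]
 [126 127 128 129 130 131 133 131 130 131 132 131 129 129 130 132 131 130
  130 129]
 [127 132 139 130 
[... 2046 characters left out ...]
  0.252  0.086]
  [ 0.629  0.248  0.088]
  [ 0.63   0.163  0.134]
  [ 0.636  0.126  0.154]]

 [[ 0.609  0.376  0.002]
  [ 0.609  0.249  0.072]
  [ 0.619  0.248  0.072]
  [ 0.644  0.375  0.001]
  [ 0.65   0.33   0.026]
  [ 0.637  0.13   0.137]]

 [[ 0.607  0.35  -0.001]
  [ 0.61   0.256  0.052]
  [ 0.619  0.242  0.059]
  [ 0.641  0.347 -0.001]
  [ 0.653  0.346 -0.   ]
  [ 0.638  0.135  0.119]]

 [[ 0.605  0.319 -0.001]
  [ 0.609  0.241  0.043]
  [ 0.62   0.243  0.042]
  [ 0.631  0.252  0.036]
  [ 0.642  0.253  0.036]
  [ 0.654  0.258  0.033]]

 [[ 0.602  0.288 -0.   ]
  [ 0.614  0.29  -0.002]
  [ 0.624  0.278  0.005]
  [ 0.635  0.281  0.003]
  [ 0.647  0.286 -0.   ]
  [ 0.658  0.29  -0.003]]]
```

View pics/c1.png

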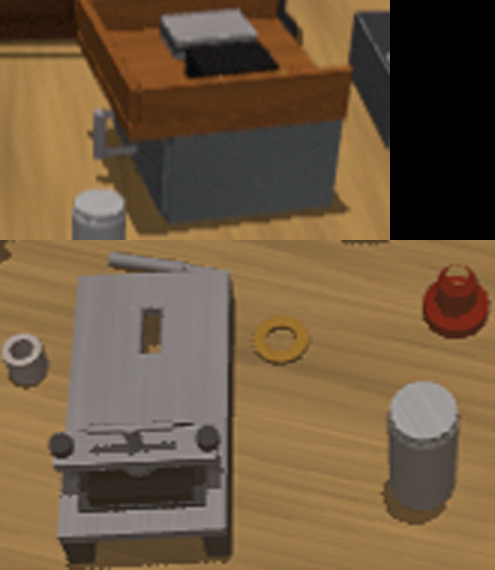

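The crop shows the pull at the left of the cabinet front and the slot running along the plate at about (150, 330) in the crop. The estimated bar axis is (0.615, 0.254), with the cabinet yawed 9°. The slot is near (0.532, −0.244), yawed 17.7°.

```bash
cat >> h.py <<'E'
from scipy.spatial.transform import Rotation as Ro
def frame(yaw,tilt):  # yaw deg of closing frame, tilt = deg below horizontal (90 = down)
    y,t=np.radians([yaw,tilt]);xc=np.array([np.cos(y),np.sin(y),0]);yc=np.array([-np.sin(y),np.cos(y),0])
    z=np.cos(t)*xc-np.sin(t)*np.array([0,0,1]);return np.c_[np.cross(yc,z),yc,z]
def delta(pos,R,s=None):
    s=s or sense();A=s["ee_rot"]
    rv=Ro.from_matrix(A.T@R).as_rotvec()
    d=np.array(pos)-s["tcp_pos"]
    print("t",s["time_s"],"tcp",s["tcp_pos"],"z",A[:,2],"J",s["joints"].round(1),"\n shift(cm, now axes)",A.T@d*100,"shift(target axes)",R.T@d*100,"turn",rv,"|turn|deg",np.degrees(np.linalg.norm(rv)))
E
python3 - <<'E'
from h import *
delta([.48,.23,.21],frame(8.95,45))
S=np.load("scene0.npz");im=S["im"]
g=cv2.cvtColor(im,cv2.COLOR_RGB2GRAY)
# slot outline px -> plate top
c=np.array([[226.5,212],[233.8,212],[233.5,227.5],[226.3,227.5]]);w=ray("scene",c,.05);print(w[:,:2],w.mean(0))
a=((im[...,0]>120)&(im[...,1]<50)).nonzero();print("anvil",ray("scene",[[a[1].mean(),a[0].mean()]],.02))
print("can top",ray("scene",[[321,245]],.12),"wash",ray("scene",[[274,224]],.006),"bush",ray("scene",[[188,229]],.03))
E
```

```text
t 0.1 tcp [ 0.2562 -0.5695  0.2216] z [-0.0009  0.0017 -1.    ] J [-51.   22.1   0.4  -0.  -68.4 -14.8] 
 shift(cm, now axes) [-53.2002  63.7335   1.2748] shift(target axes) [-23.6055  75.4942  25.2437] turn [ 0.1064 -0.781   0.2518] |turn|deg 47.41221888312813
[[ 0.5131 -0.2614]
 [ 0.5083 -0.2433]
 [ 0.5533 -0.228 ]
 [ 0.5579 -0.2455]] [ 0.5332 -0.2445  0.05  ]
anvil [[ 0.4303 -0.      0.02  ]]
can top [[0.5882 0.0076 0.12  ]] wash [[ 0.4908 -0.1442  0.006 ]] bush [[ 0.5755 -0.346   0.03  ]]
```

Call:
drive_tool(rows=[{"tx": -2.6,"ty": 3.1},{"tx": -2.6,"ty": 3.1},{"tx": -2.6,"ty": 3.1},{"tx": -2.6,"ty": 3.1},{"tx": -2.6,"ty": 3.1},{"tx": -2.6,"ty": 3.1},{"tx": -2.6,"ty": 3.1},{"tx": -2.6,"ty": 3.1},{"tx": -2.6,"ty": 3.1},{"tx": -2.6,"ty": 3.1}])

```text
invalid input at $.rows[0]: expected keys tx, ty, tz, ax, ay, az, claw
```

Call:
drive_tool(rows=[{"tx": -2.6,"ty": 3.1},{"tx": -2.6,"ty": 3.1},{"tx": -2.6,"ty": 3.1},{"tx": -2.6,"ty": 3.1},{"tx": -2.6,"ty": 3.1},{"tx": -2.6,"ty": 3.1},{"tx": -2.6,"ty": 3.1},{"tx": -2.6,"ty": 3.1},{"tx": -2.6,"ty": 3.1},{"tx": -2.6,"ty": 3.1}])

```text
invalid input at $.rows[0]: expected keys tx, ty, tz, ax, ay, az, claw
```

Call:
drive_tool(rows=[{"ax": 0.0152,"ay": -0.1116,"az": 0.036},{"ax": 0.0152,"ay": -0.1116,"az": 0.036},{"ax": 0.0152,"ay": -0.1116,"az": 0.036},{"ax": 0.0152,"ay": -0.1116,"az": 0.036},{"ax": 0.0152,"ay": -0.1116,"az": 0.036},{"ax": 0.0152,"ay": -0.1116,"az": 0.036},{"ax": 0.0152,"ay": -0.1116,"az": 0.036},{}])

```text
invalid input at $.rows[0]: expected keys tx, ty, tz, ax, ay, az, claw
```

```bash
python3 - <<'E'
from h import *
delta([.556,.245,.11],frame(8.95,45))
s=sense();im,d=capture("wrist");cv2.imwrite("pics/w1.png",im[...,::-1]);np.savez("w1.npz",im=im,d=d,p=s["tcp_pos"],R=s["ee_rot"])
E
```

```text
t 0.1 tcp [ 0.2562 -0.5695  0.2216] z [-0.0009  0.0017 -1.    ] J [-51.   22.1   0.4  -0.  -68.4 -14.8] 
 shift(cm, now axes) [-60.748   61.9649  11.2705] shift(target axes) [-22.008   75.7936  37.7884] turn [ 0.1064 -0.781   0.2518] |turn|deg 47.41221888312813
```

View pics/w1.png

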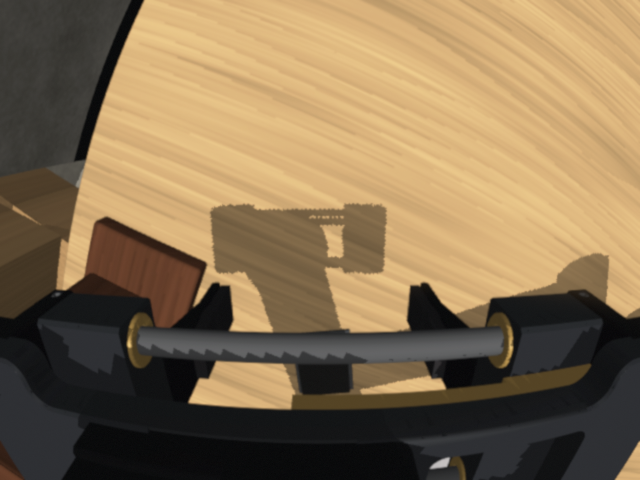

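The calls were refused because every row needs all seven keys. The wrist picture shows only the bench and the fingers at (215, 320) and (425, 320), so I repeat the moves with full rows.

Call:
drive_tool(rows=[{"tx": -2.6,"ty": 3.1,"tz": 0,"ax": 0,"ay": 0,"az": 0,"claw": 8.7},{"tx": -2.6,"ty": 3.1,"tz": 0,"ax": 0,"ay": 0,"az": 0,"claw": 8.7},{"tx": -2.6,"ty": 3.1,"tz": 0,"ax": 0,"ay": 0,"az": 0,"claw": 8.7},{"tx": -2.6,"ty": 3.1,"tz": 0,"ax": 0,"ay": 0,"az": 0,"claw": 8.7},{"tx": -2.6,"ty": 3.1,"tz": 0,"ax": 0,"ay": 0,"az": 0,"claw": 8.7},{"tx": -2.6,"ty": 3.1,"tz": 0,"ax": 0,"ay": 0,"az": 0,"claw": 8.7},{"tx": -2.6,"ty": 3.1,"tz": 0,"ax": 0,"ay": 0,"az": 0,"claw": 8.7},{"tx": -2.6,"ty": 3.1,"tz": 0,"ax": 0,"ay": 0,"az": 0,"claw": 8.7},{"tx": -2.6,"ty": 3.1,"tz": 0,"ax": 0,"ay": 0,"az": 0,"claw": 8.7},{"tx": -2.6,"ty": 3.1,"tz": 0,"ax": 0,"ay": 0,"az": 0,"claw": 8.7}])

```text
time_s: 0.98
tcp_pos: [0.3662, -0.1787, 0.2226]
ee_rot: [[-0.912, -0.41, 0.0], [-0.41, 0.912, 0.0], [-0.0, -0.0, -1.0]]
wrist_force: [1.7, 0.3, -1.2]
gripper_width: 1.002
gripper_force: 0.0
```

Call:
drive_tool(rows=[{"tx": -2.6,"ty": 3.1,"tz": 0,"ax": 0,"ay": 0,"az": 0,"claw": 8.7},{"tx": -2.6,"ty": 3.1,"tz": 0,"ax": 0,"ay": 0,"az": 0,"claw": 8.7},{"tx": -2.6,"ty": 3.1,"tz": 0,"ax": 0,"ay": 0,"az": 0,"claw": 8.7},{"tx": -2.6,"ty": 3.1,"tz": 0,"ax": 0,"ay": 0,"az": 0,"claw": 8.7},{"tx": -2.6,"ty": 3.1,"tz": 0,"ax": 0,"ay": 0,"az": 0,"claw": 8.7},{"tx": -2.6,"ty": 3.1,"tz": 0,"ax": 0,"ay": 0,"az": 0,"claw": 8.7},{"tx": -2.6,"ty": 3.1,"tz": 0,"ax": 0,"ay": 0,"az": 0,"claw": 8.7},{"tx": -2.6,"ty": 3.1,"tz": 0,"ax": 0,"ay": 0,"az": 0,"claw": 8.7},{"tx": -2.6,"ty": 3.1,"tz": 0,"ax": 0,"ay": 0,"az": 0,"claw": 8.7},{"tx": -2.6,"ty": 3.1,"tz": 0,"ax": 0,"ay": 0,"az": 0,"claw": 8.7}])

```text
time_s: 1.82
tcp_pos: [0.4762, 0.2109, 0.2224]
ee_rot: [[-0.912, -0.411, -0.0], [-0.411, 0.912, -0.0], [0.0, -0.0, -1.0]]
wrist_force: [1.1, -0.1, -0.4]
gripper_width: 0.996
gripper_force: 0.0
```

Call:
drive_tool(rows=[{"tx": 0,"ty": 0,"tz": 0,"ax": 0.0152,"ay": -0.1116,"az": 0.036,"claw": 8.7},{"tx": 0,"ty": 0,"tz": 0,"ax": 0.0152,"ay": -0.1116,"az": 0.036,"claw": 8.7},{"tx": 0,"ty": 0,"tz": 0,"ax": 0.0152,"ay": -0.1116,"az": 0.036,"claw": 8.7},{"tx": 0,"ty": 0,"tz": 0,"ax": 0.0152,"ay": -0.1116,"az": 0.036,"claw": 8.7},{"tx": 0,"ty": 0,"tz": 0,"ax": 0.0152,"ay": -0.1116,"az": 0.036,"claw": 8.7},{"tx": 0,"ty": 0,"tz": 0,"ax": 0.0152,"ay": -0.1116,"az": 0.036,"claw": 8.7},{"tx": 0,"ty": 0,"tz": 0,"ax": 0.0152,"ay": -0.1116,"az": 0.036,"claw": 8.7},{"tx": 0,"ty": 0,"tz": 0,"ax": 0,"ay": 0,"az": 0,"claw": 8.7}])

```text
time_s: 2.48
tcp_pos: [0.4958, 0.1915, 0.2407]
ee_rot: [[-0.808, -0.2, 0.554], [-0.196, 0.978, 0.067], [-0.556, -0.055, -0.83]]
wrist_force: [0.5, -2.0, -0.2]
gripper_width: 1.0
gripper_force: 0.0
```

```bash
python3 - <<'E'
from h import *
delta([.556,.245,.11],frame(8.95,45))
E
```

```text
t 2.4833 tcp [0.4958 0.1915 0.2407] z [ 0.5543  0.0671 -0.8296] J [  40.8   -2.1  -51.2   58.4  -21.5 -170.1] 
 shift(cm, now axes) [ 1.3487  4.7476 14.5356] shift(target axes) [ 4.4487  4.3536 14.0321] turn [-0.0133 -0.1939  0.0701] |turn|deg 11.839017806696091
```

Call:
drive_tool(rows=[{"tx": 0,"ty": 0,"tz": 0,"ax": 0,"ay": 0,"az": -0.12,"claw": 8.7},{"tx": 0,"ty": 0,"tz": 0,"ax": 0,"ay": 0,"az": -0.12,"claw": 8.7},{"tx": 0,"ty": 0,"tz": 0,"ax": 0,"ay": 0,"az": -0.12,"claw": 8.7},{"tx": 0,"ty": 0,"tz": 0,"ax": 0,"ay": 0,"az": -0.12,"claw": 8.7},{"tx": 0,"ty": 0,"tz": 0,"ax": 0,"ay": 0,"az": -0.12,"claw": 8.7},{"tx": 0,"ty": 0,"tz": 0,"ax": 0,"ay": 0,"az": -0.12,"claw": 8.7},{"tx": 0,"ty": 0,"tz": 0,"ax": 0,"ay": 0,"az": -0.12,"claw": 8.7},{"tx": 0,"ty": 0,"tz": 0,"ax": 0,"ay": 0,"az": -0.12,"claw": 8.7},{"tx": 0,"ty": 0,"tz": 0,"ax": 0,"ay": 0,"az": -0.12,"claw": 8.7},{"tx": 0,"ty": 0,"tz": 0,"ax": 0,"ay": 0,"az": -0.12,"claw": 8.7}])

```text
time_s: 3.32
tcp_pos: [0.4976, 0.1932, 0.2414]
ee_rot: [[-0.104, -0.827, 0.553], [-0.983, 0.17, 0.069], [-0.151, -0.536, -0.831]]
wrist_force: [0.1, -0.2, -0.3]
gripper_width: 0.999
gripper_force: 0.0
```

Call:
drive_tool(rows=[{"tx": 0,"ty": 0,"tz": 0,"ax": 0,"ay": 0,"az": -0.12,"claw": 8.7},{"tx": 0,"ty": 0,"tz": 0,"ax": 0,"ay": 0,"az": -0.12,"claw": 8.7},{"tx": 0,"ty": 0,"tz": 0,"ax": 0,"ay": 0,"az": -0.12,"claw": 8.7},{"tx": 0,"ty": 0,"tz": 0,"ax": 0,"ay": 0,"az": -0.12,"claw": 8.7},{"tx": 0,"ty": 0,"tz": 0,"ax": 0,"ay": 0,"az": -0.12,"claw": 8.7},{"tx": 0,"ty": 0,"tz": 0,"ax": 0,"ay": 0,"az": -0.12,"claw": 8.7},{"tx": 0,"ty": 0,"tz": 0,"ax": 0,"ay": 0,"az": -0.12,"claw": 8.7},{"tx": 0,"ty": 0,"tz": 0,"ax": 0,"ay": 0,"az": -0.12,"claw": 8.7},{"tx": 0,"ty": 0,"tz": 0,"ax": 0,"ay": 0,"az": -0.12,"claw": 8.7},{"tx": 0,"ty": 0,"tz": 0,"ax": 0,"ay": 0,"az": -0.12,"claw": 8.7}])

```text
time_s: 4.15
tcp_pos: [0.4976, 0.1932, 0.2414]
ee_rot: [[0.733, -0.397, 0.553], [-0.514, -0.855, 0.069], [0.445, -0.335, -0.831]]
wrist_force: [-0.8, -0.5, 0.0]
gripper_width: 1.003
gripper_force: 0.0
```

Call:
drive_tool(rows=[{"tx": 0,"ty": 0,"tz": 0,"ax": 0,"ay": 0,"az": -0.12,"claw": 8.7},{"tx": 0,"ty": 0,"tz": 0,"ax": 0,"ay": 0,"az": -0.12,"claw": 8.7},{"tx": 0,"ty": 0,"tz": 0,"ax": 0,"ay": 0,"az": -0.12,"claw": 8.7},{"tx": 0,"ty": 0,"tz": 0,"ax": 0,"ay": 0,"az": -0.12,"claw": 8.7},{"tx": 0,"ty": 0,"tz": 0,"ax": 0,"ay": 0,"az": -0.12,"claw": 8.7},{"tx": 0,"ty": 0,"tz": 0,"ax": 0,"ay": 0,"az": -0.12,"claw": 8.7},{"tx": 0,"ty": 0,"tz": 0,"ax": 0,"ay": 0,"az": 0,"claw": 8.7}])

```text
time_s: 4.73
tcp_pos: [0.4975, 0.1933, 0.2414]
ee_rot: [[0.813, 0.182, 0.553], [0.173, -0.982, 0.069], [0.556, 0.04, -0.83]]
wrist_force: [-0.1, -0.0, 0.4]
gripper_width: 0.998
gripper_force: 0.0
```

```bash
cat >> h.py <<'E'
flip=np.diag([-1,-1,1.])
E
python3 - <<'E'
from h import *
for t in (45,52):
    R=frame(8.95,t)@flip; delta(np.array([.615,.254,.05])-.085*R[:,2],R)
s=sense();im,d=capture("wrist");cv2.imwrite("pics/w2.png",im[...,::-1]);np.savez("w2.npz",im=im,d=d,p=s["tcp_pos"],R=s["ee_rot"])
E
```

```text
t 4.7333 tcp [0.4975 0.1933 0.2414] z [ 0.5528  0.0691 -0.8304] J [ 41.   -1.9 -50.8  57.6 -21.6   9.2] 
 shift(cm, now axes) [-1.6822 -4.5057 14.4687] shift(target axes) [-4.6601 -4.1687 13.9061] turn [0.0133 0.1951 0.0463] |turn|deg 11.510954583632909
t 4.7333 tcp [0.4975 0.1933 0.2414] z [ 0.5528  0.0691 -0.8304] J [ 41.   -1.9 -50.8  57.6 -21.6   9.2] 
 shift(cm, now axes) [-0.6547 -4.4573 14.3304] shift(target axes) [-1.8947 -4.1687 14.307 ] turn [0.0161 0.0729 0.0453] |turn|deg 5.0033535387883346
```

View pics/w2.png

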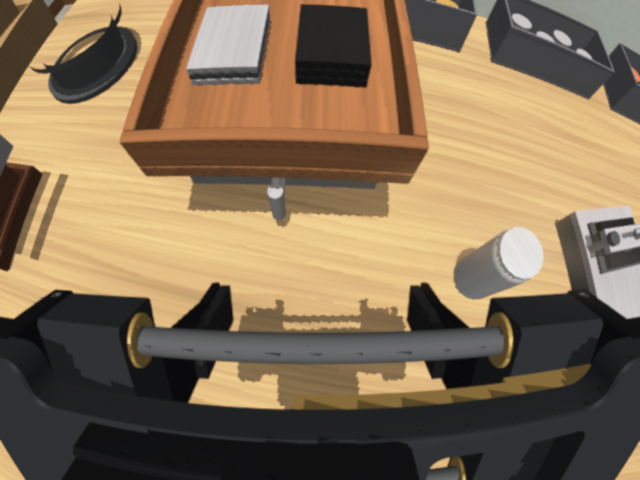

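The wrist view shows the pull with its top at (275, 187) and its bottom at (280, 218), centred under the tray. I cross-check its position by casting rays.

```bash
cat >> h.py <<'E'
def wray(uv,p,R,z):
    c=camera_params("wrist");K=c["intrinsics"];T=c["tool_from_camera"];out=[]
    for q in np.atleast_2d(uv):
        a=(np.array(q)-K[:2,2])/K[0,0];th=np.linalg.norm(a);v=np.r_[a/th*np.sin(th),np.cos(th)]
        v=R@T[:3,:3]@v;o=R@T[:3,3]+p;out.append(o+v*(z-o[2])/v[2])
    return np.array(out)
E
python3 - <<'E'
from h import *
D=np.load("w2.npz");p,R=D["p"],D["R"]
print("bar top",wray([[275,187]],p,R,.093),"bottom",wray([[280,219]],p,R,.031))
print("tray top front corners",wray([[121,143],[428,151]],p,R,.185))
R=frame(8.95,50)@flip; delta(np.array([.615,.254,.05])-.085*R[:,2],R)
E
```

```text
bar top [[0.6209 0.2537 0.093 ]] bottom [[0.6112 0.2503 0.031 ]]
tray top front corners [[0.5972 0.3727 0.185 ]
 [0.6337 0.1307 0.185 ]]
t 4.7833 tcp [0.4975 0.1933 0.2414] z [ 0.553   0.0691 -0.8303] J [ 41.   -1.9 -50.8  57.7 -21.6   8.9] 
 shift(cm, now axes) [-0.9735 -4.4618 14.3606] shift(target axes) [-2.6904 -4.1634 14.2306] turn [0.0156 0.1075 0.0413] |turn|deg 6.658410178940328
```

Call:
drive_tool(rows=[{"tx": -0.2,"ty": -0.9,"tz": 2.8,"ax": 0,"ay": 0,"az": 0,"claw": 6},{"tx": -0.2,"ty": -0.9,"tz": 2.8,"ax": 0,"ay": 0,"az": 0,"claw": 6},{"tx": -0.2,"ty": -0.9,"tz": 2.8,"ax": 0,"ay": 0,"az": 0,"claw": 6},{"tx": -0.2,"ty": -0.9,"tz": 2.8,"ax": 0,"ay": 0,"az": 0,"claw": 6},{"tx": -0.2,"ty": -0.9,"tz": 2.8,"ax": 0,"ay": 0,"az": 0,"claw": 6},{"tx": 0,"ty": 0,"tz": 0,"ax": 0.005,"ay": 0.036,"az": 0.014,"claw": 6},{"tx": 0,"ty": 0,"tz": 0,"ax": 0.005,"ay": 0.036,"az": 0.014,"claw": 6},{"tx": 0,"ty": 0,"tz": 0,"ax": 0.005,"ay": 0.036,"az": 0.014,"claw": 6},{"tx": 0,"ty": 0,"tz": 0,"ax": 0,"ay": 0,"az": 0,"claw": 6}])

```text
time_s: 5.53
tcp_pos: [0.5447, 0.2321, 0.2176]
ee_rot: [[0.764, 0.146, 0.628], [0.124, -0.989, 0.079], [0.633, 0.017, -0.774]]
wrist_force: [-1.6, -0.3, -0.0]
gripper_width: 0.686
gripper_force: 0.0
```

```bash
python3 - <<'E'
from h import *
R=frame(8.95,50)@flip; delta(np.array([.616,.253,.05])+.015*R[:,2],R)
E
```

```text
t 5.5333 tcp [0.5447 0.2321 0.2176] z [ 0.6283  0.0792 -0.7739] J [ 20.1   4.8 -50.9 117.5  -9.2 -36.4] 
 shift(cm, now axes) [-4.8856 -1.3441 19.1148] shift(target axes) [-5.1304 -0.9554 19.074 ] turn [0.0195 0.0126 0.0032] |turn|deg 1.3443259154188725
```

```bash
cat > kin.py <<'E'
from h import *
from scipy.optimize import least_squares
def Rx(a,ax): return Ro.from_euler(ax,np.atleast_1d(a)[0],degrees=True).as_matrix()
def fk(J,k):
    a,h0,L1,L2,e,d=k
    A=Rx(J[0],'z');p=J[1]-J[2]
    W=A@np.array([a+L1*np.sin(np.radians(J[1])),0,h0+L1*np.cos(np.radians(J[1]))])
    F=A@Rx(p,'y')          # x along forearm
    W=W+F@np.array([L2,0,e])
    T=F@Rx(J[3],'x')@Rx(-J[4],'y')   # x = tool z ; j5<0 pitches down
    return W+T[:,0]*d,T,J[5]
OBS=[([-50.959,22.0909,.3793,-.03,-68.41,-14.817],[.2562,-.5694,.2215],[-.001,.002,-1]),
([40.8,-2.1,-51.2,58.4,-21.5,-170.1],[.4958,.1915,.2407],[.5543,.0671,-.8296]),
([41.,-1.9,-50.8,57.7,-21.6,8.9],[.4975,.1933,.2414],[.553,.0691,-.8303]),
([20.1,4.8,-50.9,117.5,-9.2,-36.4],[.5447,.2321,.2176],[.6283,.0792,-.7739])]
def res(k,s4):
    r=[]
    for J,p,z in OBS:
        J=list(J);J[3]*=s4;P,T,_=fk(J,k);r+=list((P-p)*50)+list(T[:,0]-z)
    return r+list((np.array(k)-[.03,.35,.4,.4,.0,.25])*.002)
E
python3 - <<'E'
from kin import *
for s in(1,-1):
    q=least_squares(res,[.03,.35,.4,.4,0,.25],args=(s,));print(s,q.x,q.cost);print(np.array(q.fun[:24]).reshape(4,6))
E
```

```text
1 [ 0.7135 -1.5583  0.5883 -0.5796  0.558  -0.4993] 46.99214381872377
[[ 6.2153  5.0294 -0.127  -0.0007 -0.0007  0.    ]
 [-0.6755  0.9456  0.3138 -0.407   0.4724  0.0006]
 [-0.8224  0.951   0.3134 -0.4077  0.4695  0.0003]
 [ 1.6343 -4.8103 -0.5002 -0.0974  0.2661  0.    ]]
-1 [ 0.1073  0.4669  0.5009  0.3636 -0.0788  0.4969] 47.19943941577049
[[ 6.2     5.0481  0.2418  0.     -0.      0.    ]
 [-0.8697  0.8267 -0.5843  0.0009 -0.0002  0.0006]
 [-0.9181  0.9165 -0.6089  0.0006 -0.0002  0.0003]
 [ 1.9513 -4.6764  0.9514  0.0001 -0.0003  0.    ]]
```

```bash
python3 - <<'E'
s=open('kin.py').read()
s=s.replace("a,h0,L1,L2,e,d=k","a,h0,L1,L2,e,d,c=k").replace("np.array([a+L1*np.sin(np.radians(J[1])),0,","np.array([a+L1*np.sin(np.radians(J[1])),c,").replace(".0,.25])","0.,.25,-.15])")
s+='''K0=[.03,.35,.4,.4,0,.25,-.15]
K=least_squares(res,K0,args=(-1,)).x
lo=np.array([-179.83,-69.29,-61.27,-181.25,-171.15,-177.46]);hi=np.array([179.83,118.12,80.66,117.63,-9.14,177.46])
# tool rotation offset from j6, from OBS[1..2]
def full(J):
    J=list(J);J6=J[5];J[3]*=-1;P,T,_=fk(J,K);return P,T,J6
'''
open('kin.py','w').write(s)
E
python3 - <<'E'
from kin import *
q=least_squares(res,K0,args=(-1,));print(q.x,q.cost);print(np.array(q.fun[:24]).reshape(4,6))
s=sense();P,T,j6=full(s["joints"]);M=T.T@s["ee_rot"];print(M,j6,P,s["tcp_pos"])
E
```

```text
[ 0.2879 -0.1364  0.5269  0.0827  0.1109  0.2002 -0.0838] 35.8382656372893
[[ 2.9434  2.3979  0.1319  0.     -0.      0.    ]
 [-1.1065  1.2035 -0.3168  0.0009 -0.0002  0.0006]
 [-1.1757  1.2558 -0.3341  0.0006 -0.0002  0.0003]
 [ 2.5726 -6.6719  0.519   0.0001 -0.0003  0.    ]]
[[ 0.      0.      1.    ]
 [-0.805   0.5933  0.    ]
 [-0.5933 -0.805   0.    ]] -36.38870759085871 [0.5963 0.0991 0.2279] [0.5447 0.2321 0.2176]
```

```bash
python3 - <<'E'
s=open('kin.py').read()
s=s.replace("d,c=k","d,c,w,g=k").replace("return W+T[:,0]*d,T","W=W+F@Rx(J[3],'x')@np.array([0,w,g]);return W+T[:,0]*d,T").replace("-.15])*","0,0,0])*").replace(",-.15]",",0,-.1,0]")
open('kin.py','w').write(s)
E
python3 - <<'E'
from kin import *
q=least_squares(res,K0,args=(-1,));print(q.x,q.cost);print(np.array(q.fun[:24]).reshape(4,6)[:,:3])
E
```

```text
[-0.0004  0.161   0.5619  0.4235  0.0009  0.3031  0.0007 -0.1605 -0.0012] 8.574551634706444e-05
[[ 0.0001 -0.      0.    ]
 [ 0.0059  0.0001  0.0072]
 [-0.0059 -0.0002 -0.0069]
 [-0.      0.     -0.0002]]
```

```bash
cat >> kin.py <<'E'
def pose(J):
    P,T,j6=full(J);f=np.radians(180-j6);c,s=np.cos(f),np.sin(f)
    return P,T@np.array([[0,0,1],[c,-s,0],[s,c,0]])
def ik(P,R,seed):
    f=lambda J:(lambda p,r:np.r_[(p-P)*5,(r-R).ravel()])(*pose(J))
    q=least_squares(f,np.clip(seed,lo+.5,hi-.5),bounds=(lo,hi),x_scale=30.)
    return q.x,np.linalg.norm(q.fun)
E
python3 - <<'E'
from kin import *
s=sense();P,R=pose(s["joints"]);print(np.abs(P-s["tcp_pos"]).max(),np.abs(R-s["ee_rot"]).max())
rng=np.random.default_rng(0)
bar=np.array([.616,.253,.05]);xc=frame(8.95,90);xc=-xc[:,0]
for yaw in(-15,9,30):
  for t in(30,45,55):
    for fl in(0,1):
      R=frame(yaw,t)@(flip if fl else np.eye(3));sols={}
      for o in (0.,.18):
        for k in range(14):
          J,e=ik(bar-o*xc+.015*R[:,2],R,rng.uniform(lo,hi)*[.3,.5,1,1,1,1])
          if e<2e-3:
            key=(o,)+tuple(np.round(J/5).astype(int));sols[key]=J
      for k in sorted(sols): print(yaw,t,fl,k[0],sols[k].round(0))
E
```

```text
0.0004412222374229613 4.440892098500626e-16
-15 55 1 0.0 [ 26.  30. -44. 116. -25. -63.]
9 30 0 0.0 [   8.   36.  -45. -179.  -51.   90.]
9 30 1 0.0 [   8.   36.  -45. -179.  -51.  -90.]
9 45 0 0.0 [   8.   30.  -37. -178.  -23.   89.]
9 45 0 0.18 [   7.   24.  -61. -178.  -40.   90.]
9 45 1 0.0 [   8.   30.  -37. -178.  -23.  -91.]
9 45 1 0.18 [   7.   24.  -61. -178.  -40.  -90.]
9 55 0 0.18 [   8.   19.  -54. -177.  -18.   89.]
9 55 1 0.18 [   8.   19.  -54. -177.  -18.  -91.]
30 30 0 0.0 [   1.   35.  -31. -139.  -40.   72.]
30 30 0 0.18 [  -8.   38.  -58. -144.  -65.   94.]
30 30 1 0.0 [   1.   35.  -31. -139.  -40. -108.]
30 30 1 0.18 [  -8.   38.  -58. -144.  -65.  -86.]
30 45 0 0.18 [   4.   20.  -44. -130.  -24.   62.]
30 45 1 0.18 [   4.   20.  -44. -130.  -24. -118.]
```

```bash
cat >> kin.py <<'E'
from scipy.linalg import logm,expm
def H(P,R): T=np.eye(4);T[:3,:3]=R;T[:3,3]=P;return T
def seg(T0,T1,J,name):
    """equal rows from pose T0 to T1; checks joints along the way"""
    L=np.real(logm(np.linalg.inv(T0)@T1));w=np.linalg.norm([L[2,1],L[0,2],L[1,0]]);v=np.linalg.norm(L[:3,3])
    n=int(max(np.ceil(np.degrees(w)/6.9),np.ceil(v/.04),1));D=expm(L/n)
    rv=Ro.from_matrix(D[:3,:3]).as_rotvec();T=T0.copy();mz=9;worst=0;mx=0
    for i in range(n):
        T=T@D;J2,e=ik(T[:3,3],T[:3,:3],J);mx=max(mx,np.abs(J2-J).max());J=J2;worst=max(worst,e);mz=min(mz,T[2,3])
    print(name,"rows",n,"t cm",(D[:3,3]*100).round(2),"turn",rv.round(3),"| err",round(worst,4),"maxdq/row",mx.round(1),"minz",round(mz,3),"J",J.round(0))
    return T,J
E
python3 - <<'E'
from kin import *
s=sense();J=s["joints"];T=H(s["tcp_pos"],s["ee_rot"])
R=frame(8.95,45);F,e=ik(np.array([.616,.253,.05])-.085*R[:,2],R,[8,30,-37,-178,-23,89]);print(F.round(1),e)
for n,G in zip("ABCDEF",([20,5,-25,90,-35,-20],[15,10,-15,20,-50,10],[12,10,-15,-40,-50,40],[10,10,-15,-100,-50,65],[8,20,-25,-150,-45,80],F)):
    T,J=seg(T,H(*pose(G)),J,n)
E
```

```text
[   7.9   17.5  -43.3 -177.2  -15.8   88. ] 8.686169797811392e-16
A rows 10 t cm [ 3.64  1.5  -0.37] turn [-0.037  0.046  0.033] | err 0.0 maxdq/row 7.4 minz 0.244 J [ 20.   5. -25.  90. -35. -20.]
B rows 8 t cm [-1.84  2.7   1.69] turn [-0.037 -0.089  0.065] | err 0.0 maxdq/row 10.2 minz 0.305 J [ 15.  10. -15.  20. -50.  10.]
C rows 7 t cm [-3.47  0.1   1.48] turn [ 0.048 -0.099  0.033] | err 0.0 maxdq/row 8.8 minz 0.198 J [ 12.  10. -15. -40. -50.  40.]
D rows 7 t cm [-3.11 -1.99  1.39] turn [ 0.092 -0.065  0.04 ] | err 0.0 maxdq/row 8.8 minz 0.208 J [  10.   10.  -15. -100.  -50.   65.]
E rows 7 t cm [ 1.01 -1.12  1.09] turn [0.076 0.022 0.078] | err 0.0 maxdq/row 7.9 minz 0.314 J [   8.   20.  -25. -150.  -45.   80.]
F rows 8 t cm [ 3.18 -0.46 -0.82] turn [0.032 0.093 0.041] | err 0.0 maxdq/row 6.7 minz 0.11 J [   8.   18.  -43. -177.  -16.   88.]
```

```bash
python3 - <<'E'
from kin import *
s=sense()
R=frame(8.95,45);F,e=ik(np.array([.616,.253,.05])-.085*R[:,2],R,[8,30,-37,-178,-23,89])
for pos in([.47,.235,.2],[.47,.235,.3],[.5,.24,.35],[.45,.23,.4]):
  for t in(20,45):
    J,e=ik(np.array(pos),frame(8.95,t),F);print(pos,t,J.round(0),round(e,4))
D=[10,10,-15,-100,-50,65];print(pose(D)[0],pose([8,-5,-40,-150,-45,80]))
E2,e=ik(np.array([.5,.24,.3]),frame(8.95,25),F);print(E2,e)
T=H(*pose(D));J=np.array(D)
for n,G in zip("EGF",([8,-5,-40,-150,-45,80],E2,F)): T,J=seg(T,H(*pose(G)),J,n);print(T[:3,3],T[:3,2])
E
```

```text
[0.47, 0.235, 0.2] 20 [   6.    8.  -61. -174.  -48.   87.] 0.0617
[0.47, 0.235, 0.2] 45 [   9.    1.  -51. -181.   -9.   91.] 0.0799
[0.47, 0.235, 0.3] 20 [   8.   -7.  -55. -179.  -28.   89.] 0.0
[0.47, 0.235, 0.3] 45 [   9.   -6.  -49. -181.   -9.   91.] 0.3228
[0.5, 0.24, 0.35] 20 [   8.   -9.  -47. -179.  -18.   89.] 0.0
[0.5, 0.24, 0.35] 45 [   9.   -6.  -45. -181.   -9.   91.] 0.4308
[0.45, 0.23, 0.4] 20 [   9.  -19.  -47. -181.   -9.   91.] 0.0266
[0.45, 0.23, 0.4] 45 [   9.  -14.  -48. -181.   -9.   91.] 0.5655
[0.5542 0.3602 0.3474] (array([0.4951, 0.3196, 0.4429]), array([[ 0.2005, -0.4461,  0.8722],
       [-0.1716,  0.8605,  0.4796],
       [-0.9645, -0.2458,  0.096 ]]))
[   8.5075   -5.1651  -48.6679 -178.7365  -18.5064   88.9888] 1.3135282140177436e-09
E rows 7 t cm [-1.28 -0.48 -1.02] turn [0.085 0.004 0.063] | err 0.0 maxdq/row 8.7 minz 0.362 J [   8.   -5.  -40. -150.  -45.   80.]
[0.4951 0.3196 0.4429] [0.8722 0.4796 0.096 ]
G rows 6 t cm [ 2.6  -0.99 -0.1 ] turn [0.046 0.095 0.05 ] | err 0.0 maxdq/row 8.5 minz 0.3 J [   9.   -5.  -49. -179.  -19.   89.]
[0.5  0.24 0.3 ] [ 0.8953  0.141  -0.4226]
F rows 5 t cm [ 2.58 -0.1   3.03] turn [0.   0.07 0.  ] | err 0.0 maxdq/row 4.7 minz 0.11 J [   8.   18.  -43. -177.  -16.   88.]
[0.5566 0.2436 0.1101] [ 0.6985  0.11   -0.7071]
```

Call:
drive_tool(rows=[{"tx": 3.64,"ty": 1.5,"tz": -0.37,"ax": -0.037,"ay": 0.046,"az": 0.033,"claw": 6},{"tx": 3.64,"ty": 1.5,"tz": -0.37,"ax": -0.037,"ay": 0.046,"az": 0.033,"claw": 6},{"tx": 3.64,"ty": 1.5,"tz": -0.37,"ax": -0.037,"ay": 0.046,"az": 0.033,"claw": 6},{"tx": 3.64,"ty": 1.5,"tz": -0.37,"ax": -0.037,"ay": 0.046,"az": 0.033,"claw": 6},{"tx": 3.64,"ty": 1.5,"tz": -0.37,"ax": -0.037,"ay": 0.046,"az": 0.033,"claw": 6},{"tx": 3.64,"ty": 1.5,"tz": -0.37,"ax": -0.037,"ay": 0.046,"az": 0.033,"claw": 6},{"tx": 3.64,"ty": 1.5,"tz": -0.37,"ax": -0.037,"ay": 0.046,"az": 0.033,"claw": 6},{"tx": 3.64,"ty": 1.5,"tz": -0.37,"ax": -0.037,"ay": 0.046,"az": 0.033,"claw": 6},{"tx": 3.64,"ty": 1.5,"tz": -0.37,"ax": -0.037,"ay": 0.046,"az": 0.033,"claw": 6},{"tx": 3.64,"ty": 1.5,"tz": -0.37,"ax": -0.037,"ay": 0.046,"az": 0.033,"claw": 6}])

```text
time_s: 6.37
tcp_pos: [0.7281, 0.0808, 0.5238]
ee_rot: [[0.377, -0.338, 0.863], [-0.154, -0.941, -0.301], [0.914, -0.019, -0.406]]
wrist_force: [0.2, 0.6, -0.2]
gripper_width: 0.691
gripper_force: 0.0
```

```bash
python3 - <<'E'
from kin import *
s=sense();J=s["joints"];T=H(s["tcp_pos"],s["ee_rot"]);print(J.round(1),T[:3,3])
for n,G in zip("BCD",([15,10,-15,20,-50,10],[12,10,-15,-40,-50,40],[10,10,-15,-100,-50,65])):
    T,J=seg(T,H(*pose(G)),J,n)
E
```

```text
[ 20.3   5.1 -25.2  90.5 -35.6 -20.3] [0.7281 0.0808 0.5238]
B rows 8 t cm [-1.83  2.7   1.69] turn [-0.036 -0.09   0.065] | err 0.0 maxdq/row 10.2 minz 0.305 J [ 15.  10. -15.  20. -50.  10.]
C rows 7 t cm [-3.47  0.1   1.48] turn [ 0.048 -0.099  0.033] | err 0.0 maxdq/row 8.8 minz 0.198 J [ 12.  10. -15. -40. -50.  40.]
D rows 7 t cm [-3.11 -1.99  1.39] turn [ 0.092 -0.065  0.04 ] | err 0.0 maxdq/row 8.8 minz 0.208 J [  10.   10.  -15. -100.  -50.   65.]
```

Call:
drive_tool(rows=[{"tx": -1.83,"ty": 2.7,"tz": 1.69,"ax": -0.036,"ay": -0.09,"az": 0.065,"claw": 6},{"tx": -1.83,"ty": 2.7,"tz": 1.69,"ax": -0.036,"ay": -0.09,"az": 0.065,"claw": 6},{"tx": -1.83,"ty": 2.7,"tz": 1.69,"ax": -0.036,"ay": -0.09,"az": 0.065,"claw": 6},{"tx": -1.83,"ty": 2.7,"tz": 1.69,"ax": -0.036,"ay": -0.09,"az": 0.065,"claw": 6},{"tx": -1.83,"ty": 2.7,"tz": 1.69,"ax": -0.036,"ay": -0.09,"az": 0.065,"claw": 6},{"tx": -1.83,"ty": 2.7,"tz": 1.69,"ax": -0.036,"ay": -0.09,"az": 0.065,"claw": 6},{"tx": -1.83,"ty": 2.7,"tz": 1.69,"ax": -0.036,"ay": -0.09,"az": 0.065,"claw": 6},{"tx": -1.83,"ty": 2.7,"tz": 1.69,"ax": -0.036,"ay": -0.09,"az": 0.065,"claw": 6}])

```text
time_s: 7.03
tcp_pos: [0.6269, -0.0689, 0.303]
ee_rot: [[0.532, -0.779, 0.333], [-0.777, -0.605, -0.175], [0.338, -0.165, -0.926]]
wrist_force: [0.2, -1.6, 0.2]
gripper_width: 0.688
gripper_force: 0.0
```

Call:
drive_tool(rows=[{"tx": -3.47,"ty": 0.1,"tz": 1.48,"ax": 0.048,"ay": -0.099,"az": 0.033,"claw": 6},{"tx": -3.47,"ty": 0.1,"tz": 1.48,"ax": 0.048,"ay": -0.099,"az": 0.033,"claw": 6},{"tx": -3.47,"ty": 0.1,"tz": 1.48,"ax": 0.048,"ay": -0.099,"az": 0.033,"claw": 6},{"tx": -3.47,"ty": 0.1,"tz": 1.48,"ax": 0.048,"ay": -0.099,"az": 0.033,"claw": 6},{"tx": -3.47,"ty": 0.1,"tz": 1.48,"ax": 0.048,"ay": -0.099,"az": 0.033,"claw": 6},{"tx": -3.47,"ty": 0.1,"tz": 1.48,"ax": 0.048,"ay": -0.099,"az": 0.033,"claw": 6},{"tx": -3.47,"ty": 0.1,"tz": 1.48,"ax": 0.048,"ay": -0.099,"az": 0.033,"claw": 6}])

```text
time_s: 7.62
tcp_pos: [0.5194, 0.1413, 0.1975]
ee_rot: [[0.544, -0.809, 0.224], [-0.752, -0.352, 0.557], [-0.372, -0.472, -0.8]]
wrist_force: [-0.9, -1.0, -1.7]
gripper_width: 0.688
gripper_force: 0.0
```

Call:
drive_tool(rows=[{"tx": -3.11,"ty": -1.99,"tz": 1.39,"ax": 0.092,"ay": -0.065,"az": 0.04,"claw": 6},{"tx": -3.11,"ty": -1.99,"tz": 1.39,"ax": 0.092,"ay": -0.065,"az": 0.04,"claw": 6},{"tx": -3.11,"ty": -1.99,"tz": 1.39,"ax": 0.092,"ay": -0.065,"az": 0.04,"claw": 6},{"tx": -3.11,"ty": -1.99,"tz": 1.39,"ax": 0.092,"ay": -0.065,"az": 0.04,"claw": 6},{"tx": -3.11,"ty": -1.99,"tz": 1.39,"ax": 0.092,"ay": -0.065,"az": 0.04,"claw": 6},{"tx": -3.11,"ty": -1.99,"tz": 1.39,"ax": 0.092,"ay": -0.065,"az": 0.04,"claw": 6},{"tx": -3.11,"ty": -1.99,"tz": 1.39,"ax": 0.092,"ay": -0.065,"az": 0.04,"claw": 6}])

```text
time_s: 8.2
tcp_pos: [0.5526, 0.3617, 0.3479]
ee_rot: [[0.491, -0.714, 0.498], [-0.42, 0.307, 0.854], [-0.763, -0.629, -0.149]]
wrist_force: [0.0, 1.5, 0.1]
gripper_width: 0.688
gripper_force: 0.0
```

```bash
python3 - <<'E'
from kin import *
s=sense();J=s["joints"];T=H(s["tcp_pos"],s["ee_rot"]);print(J.round(1),T[:3,3])
R=frame(8.95,45);b=np.array([.616,.253,.05]);Js=[8,30,-37,-178,-23,89]
F,_=ik(b-.085*R[:,2],R,Js);F2,_=ik(b+.015*R[:,2],R,F);E2,_=ik(np.array([.5,.24,.3]),frame(8.95,25),F)
for n,G in zip("EGFX",([8,-5,-40,-150,-45,80],E2,F,F2)): T,J=seg(T,H(*pose(G)),J,n)
E
```

```text
[  10.    10.   -15.5 -100.5  -50.2   65.7] [0.5526 0.3617 0.3479]
E rows 7 t cm [-1.26 -0.5  -1.02] turn [0.085 0.004 0.063] | err 0.0 maxdq/row 8.7 minz 0.362 J [   8.   -5.  -40. -150.  -45.   80.]
G rows 6 t cm [ 2.6  -0.99 -0.1 ] turn [0.046 0.095 0.05 ] | err 0.0 maxdq/row 8.5 minz 0.3 J [   9.   -5.  -49. -179.  -19.   89.]
F rows 5 t cm [ 2.58 -0.1   3.03] turn [0.   0.07 0.  ] | err 0.0 maxdq/row 4.7 minz 0.11 J [   8.   18.  -43. -177.  -16.   88.]
X rows 3 t cm [ 0.   -0.    3.33] turn [-0.  0. -0.] | err 0.0 maxdq/row 4.4 minz 0.039 J [   8.   30.  -37. -178.  -23.   89.]
```

Call:
drive_tool(rows=[{"tx": -1.26,"ty": -0.5,"tz": -1.02,"ax": 0.085,"ay": 0.004,"az": 0.063,"claw": 6},{"tx": -1.26,"ty": -0.5,"tz": -1.02,"ax": 0.085,"ay": 0.004,"az": 0.063,"claw": 6},{"tx": -1.26,"ty": -0.5,"tz": -1.02,"ax": 0.085,"ay": 0.004,"az": 0.063,"claw": 6},{"tx": -1.26,"ty": -0.5,"tz": -1.02,"ax": 0.085,"ay": 0.004,"az": 0.063,"claw": 6},{"tx": -1.26,"ty": -0.5,"tz": -1.02,"ax": 0.085,"ay": 0.004,"az": 0.063,"claw": 6},{"tx": -1.26,"ty": -0.5,"tz": -1.02,"ax": 0.085,"ay": 0.004,"az": 0.063,"claw": 6},{"tx": -1.26,"ty": -0.5,"tz": -1.02,"ax": 0.085,"ay": 0.004,"az": 0.063,"claw": 6}])

```text
time_s: 8.78
tcp_pos: [0.4946, 0.3179, 0.4419]
ee_rot: [[0.2, -0.446, 0.873], [-0.173, 0.86, 0.479], [-0.964, -0.247, 0.095]]
wrist_force: [0.1, 1.7, -0.1]
gripper_width: 0.691
gripper_force: 0.0
```

Call:
drive_tool(rows=[{"tx": 2.6,"ty": -0.99,"tz": -0.1,"ax": 0.046,"ay": 0.095,"az": 0.05,"claw": 6},{"tx": 2.6,"ty": -0.99,"tz": -0.1,"ax": 0.046,"ay": 0.095,"az": 0.05,"claw": 6},{"tx": 2.6,"ty": -0.99,"tz": -0.1,"ax": 0.046,"ay": 0.095,"az": 0.05,"claw": 6},{"tx": 2.6,"ty": -0.99,"tz": -0.1,"ax": 0.046,"ay": 0.095,"az": 0.05,"claw": 6},{"tx": 2.6,"ty": -0.99,"tz": -0.1,"ax": 0.046,"ay": 0.095,"az": 0.05,"claw": 6},{"tx": 2.6,"ty": -0.99,"tz": -0.1,"ax": 0.046,"ay": 0.095,"az": 0.05,"claw": 6}])

```text
time_s: 9.28
tcp_pos: [0.5001, 0.2382, 0.2986]
ee_rot: [[-0.422, -0.16, 0.893], [-0.072, 0.987, 0.143], [-0.904, -0.004, -0.428]]
wrist_force: [0.0, 0.6, 0.4]
gripper_width: 0.688
gripper_force: 0.0
```

Call:
drive_tool(rows=[{"tx": 2.58,"ty": -0.1,"tz": 3.03,"ax": 0,"ay": 0.07,"az": 0,"claw": 6},{"tx": 2.58,"ty": -0.1,"tz": 3.03,"ax": 0,"ay": 0.07,"az": 0,"claw": 6},{"tx": 2.58,"ty": -0.1,"tz": 3.03,"ax": 0,"ay": 0.07,"az": 0,"claw": 6},{"tx": 2.58,"ty": -0.1,"tz": 3.03,"ax": 0,"ay": 0.07,"az": 0,"claw": 6},{"tx": 2.58,"ty": -0.1,"tz": 3.03,"ax": 0,"ay": 0.07,"az": 0,"claw": 6},{"tx": 0,"ty": 0,"tz": 0,"ax": 0,"ay": 0,"az": 0,"claw": 6}])

```text
time_s: 9.78
tcp_pos: [0.5565, 0.2417, 0.101]
ee_rot: [[-0.709, -0.162, 0.686], [-0.12, 0.987, 0.109], [-0.695, -0.005, -0.719]]
wrist_force: [0.2, -0.0, -0.1]
gripper_width: 0.687
gripper_force: 0.0
```

```bash
python3 - <<'E'
from kin import *
R=frame(8.95,45);delta(np.array([.616,.253,.05])+.015*R[:,2],R)
E
```

```text
t 9.7833 tcp [0.5565 0.2417 0.101 ] z [ 0.686   0.1093 -0.7194] J [   7.8   18.4  -43.1 -176.6  -15.5   88.1] 
 shift(cm, now axes) [-0.8432  0.1737  9.3725] shift(target axes) [-0.6776  0.1922  9.3856] turn [ 0.0013 -0.0175  0.0079] |turn|deg 1.1037640005417553
```

Call:
drive_tool(rows=[{"tx": -0.8,"ty": 0.2,"tz": 0,"ax": 0,"ay": -0.017,"az": 0.008,"claw": 6},{"tx": 0,"ty": 0,"tz": 3.1,"ax": 0,"ay": 0,"az": 0,"claw": 6},{"tx": 0,"ty": 0,"tz": 3.1,"ax": 0,"ay": 0,"az": 0,"claw": 6},{"tx": 0,"ty": 0,"tz": 3.1,"ax": 0,"ay": 0,"az": 0,"claw": 6},{"tx": 0,"ty": 0,"tz": 0,"ax": 0,"ay": 0,"az": 0,"claw": 0.8},{"tx": 0,"ty": 0,"tz": 0,"ax": 0,"ay": 0,"az": 0,"claw": 0.8},{"tx": 0,"ty": 0,"tz": 0,"ax": 0,"ay": 0,"az": 0,"claw": 0.8},{"tx": 0,"ty": 0,"tz": 0,"ax": 0,"ay": 0,"az": 0,"claw": 0.8},{"tx": 0,"ty": 0,"tz": 0,"ax": 0,"ay": 0,"az": 0,"claw": 0.8},{"tx": 0,"ty": 0,"tz": 0,"ax": 0,"ay": 0,"az": 0,"claw": 0.8}])

```text
time_s: 10.62
tcp_pos: [0.6276, 0.2541, 0.0507]
ee_rot: [[-0.688, -0.154, 0.709], [-0.107, 0.988, 0.112], [-0.718, 0.001, -0.697]]
wrist_force: [0.6, 0.3, -0.1]
gripper_width: 0.323
gripper_force: 0.0
```

```bash
python3 - <<'E'
from kin import *
s=sense();J=s["joints"];T=H(s["tcp_pos"],s["ee_rot"]);print(J.round(1),T[:3,3],T[:3,2],s["gripper_width"]*8.7,s["gripper_force"],s["wrist_force"])
xc=-frame(8.95,90)[:,0]
G=T[:3,3]-.015*T[:3,2]
for n,o,t in(("p1",.09,45),("p2",.182,52)):
    R=frame(8.95,t);g=G-o*xc+.015*R[:,2];T,J=seg(T,H(g,R),J,n)
E
```

```text
[   8.1   29.2  -37.7 -178.4  -22.7   89. ] [0.6276 0.2541 0.0507] [ 0.7087  0.1117 -0.6966] 2.807494430041352 0.0 [ 0.619   0.2949 -0.0978]
p1 rows 3 t cm [ 2.11 -0.   -2.14] turn [ 0.     0.005 -0.001] | err 0.0 maxdq/row 3.8 minz 0.05 J [   8.   25.  -49. -178.  -28.   89.]
p2 rows 3 t cm [ 2.32 -0.   -2.08] turn [0.    0.041 0.   ] | err 0.0 maxdq/row 2.7 minz 0.048 J [   7.   18.  -56. -177.  -22.   89.]
```

Call:
drive_tool(rows=[{"tx": 0,"ty": 0,"tz": 0,"ax": 0,"ay": 0,"az": 0,"claw": 0.8},{"tx": 0,"ty": 0,"tz": 0,"ax": 0,"ay": 0,"az": 0,"claw": 0.8},{"tx": 0,"ty": 0,"tz": 0,"ax": 0,"ay": 0,"az": 0,"claw": 0.8},{"tx": 0,"ty": 0,"tz": 0,"ax": 0,"ay": 0,"az": 0,"claw": 0.8},{"tx": 0,"ty": 0,"tz": 0,"ax": 0,"ay": 0,"az": 0,"claw": 0.8}])

```text
time_s: 11.03
tcp_pos: [0.6274, 0.2556, 0.0498]
ee_rot: [[-0.688, -0.158, 0.708], [-0.109, 0.987, 0.114], [-0.718, 0.001, -0.697]]
wrist_force: [-2.4, 6.5, 3.0]
gripper_width: 0.176
gripper_force: 30.0
```

Call:
drive_tool(rows=[{"tx": 0.55,"ty": 0,"tz": -0.55,"ax": 0,"ay": 0,"az": 0,"claw": 0.8},{"tx": 1.05,"ty": 0,"tz": -1.05,"ax": 0,"ay": 0,"az": 0,"claw": 0.8},{"tx": 1.05,"ty": 0,"tz": -1.05,"ax": 0,"ay": 0,"az": 0,"claw": 0.8},{"tx": 1.05,"ty": 0,"tz": -1.05,"ax": 0,"ay": 0,"az": 0,"claw": 0.8},{"tx": 1.05,"ty": 0,"tz": -1.05,"ax": 0,"ay": 0,"az": 0,"claw": 0.8},{"tx": 1.05,"ty": 0,"tz": -1.05,"ax": 0,"ay": 0,"az": 0,"claw": 0.8},{"tx": 0.5,"ty": 0,"tz": -0.5,"ax": 0,"ay": 0.0,"az": 0,"claw": 0.8}])

```text
time_s: 11.62
tcp_pos: [0.5397, 0.2418, 0.0498]
ee_rot: [[-0.685, -0.158, 0.711], [-0.109, 0.987, 0.114], [-0.72, 0.001, -0.694]]
wrist_force: [1.4, 9.6, 2.5]
gripper_width: 0.173
gripper_force: 30.0
```

```bash
python3 - <<'E'
from kin import *
s=sense();J=s["joints"];T=H(s["tcp_pos"],s["ee_rot"]);print(J.round(1),T[:3,3],s["gripper_width"]*8.7,s["wrist_force"])
xc=-frame(8.95,90)[:,0]
print((np.array([.6274,.2556,.0498])-T[:3,3])@xc)
G=T[:3,3]-.015*T[:3,2];o=.182-(np.array([.6274,.2556,.0498])-T[:3,3])@xc
G[2]=.062
for t in (48,51,54):
    R=frame(8.95,t);g=G-o*xc+.015*R[:,2];seg(T,H(g,R),J,f"p2 {t}")
E
```

```text
[   8.    25.4  -49.6 -178.4  -31.    89.4] [0.5397 0.2418 0.0498] 1.5076945700480546 [1.4122 9.6487 2.5077]
0.08879243413896284
p2 48 rows 3 t cm [ 2.2   0.   -2.23] turn [0.001 0.024 0.   ] | err 0.0 maxdq/row 3.2 minz 0.049 J [   8.   19.  -59. -178.  -30.   89.]
p2 51 rows 3 t cm [ 2.27  0.   -2.19] turn [0.001 0.041 0.   ] | err 0.0 maxdq/row 2.8 minz 0.049 J [   8.   18.  -57. -178.  -24.   89.]
p2 54 rows 3 t cm [ 2.33  0.   -2.16] turn [0.001 0.059 0.   ] | err 0.0 maxdq/row 5.0 minz 0.048 J [   8.   17.  -55. -178.  -18.   89.]
```

Good. Continuing the same way, with the tilt going to 51° over 6 rows.

Call:
drive_tool(rows=[{"tx": 1.13,"ty": 0,"tz": -1.1,"ax": 0,"ay": 0.02,"az": 0,"claw": 0.8},{"tx": 1.13,"ty": 0,"tz": -1.1,"ax": 0,"ay": 0.02,"az": 0,"claw": 0.8},{"tx": 1.13,"ty": 0,"tz": -1.1,"ax": 0,"ay": 0.02,"az": 0,"claw": 0.8},{"tx": 1.13,"ty": 0,"tz": -1.1,"ax": 0,"ay": 0.02,"az": 0,"claw": 0.8},{"tx": 1.13,"ty": 0,"tz": -1.1,"ax": 0,"ay": 0.02,"az": 0,"claw": 0.8},{"tx": 1.0,"ty": 0,"tz": -0.9,"ax": 0,"ay": 0.02,"az": 0,"claw": 0.8},{"tx": 0,"ty": 0,"tz": 0,"ax": 0,"ay": 0,"az": 0,"claw": 0.8}])

```text
time_s: 12.2
tcp_pos: [0.4441, 0.2267, 0.0486]
ee_rot: [[-0.772, -0.159, 0.615], [-0.124, 0.987, 0.1], [-0.623, 0.001, -0.782]]
wrist_force: [-3.5, 7.4, -1.7]
gripper_width: 0.176
gripper_force: 30.0
```

```bash
python3 - <<'E'
from kin import *
s=sense();J=s["joints"];T=H(s["tcp_pos"],s["ee_rot"]);print(J.round(1),T[:3,3],s["gripper_width"]*8.7,s["wrist_force"])
xc=-frame(8.95,90)[:,0]
print((np.array([.6274,.2556,.0498])-T[:3,3])@xc)
S=capture("scene");np.savez("scene1.npz",im=S[0],d=S[1]);cv2.imwrite("pics/scene1.png",cv2.resize(S[0][200:420,300:560],(780,660),interpolation=2)[:600,:,::-1])
E
```

```text
[   7.8   18.2  -56.8 -177.8  -23.5   89. ] [0.4441 0.2267 0.0486] 1.5316399511961256 [-3.497   7.4476 -1.7462]
0.18551103307809902
```

View pics/scene1.png

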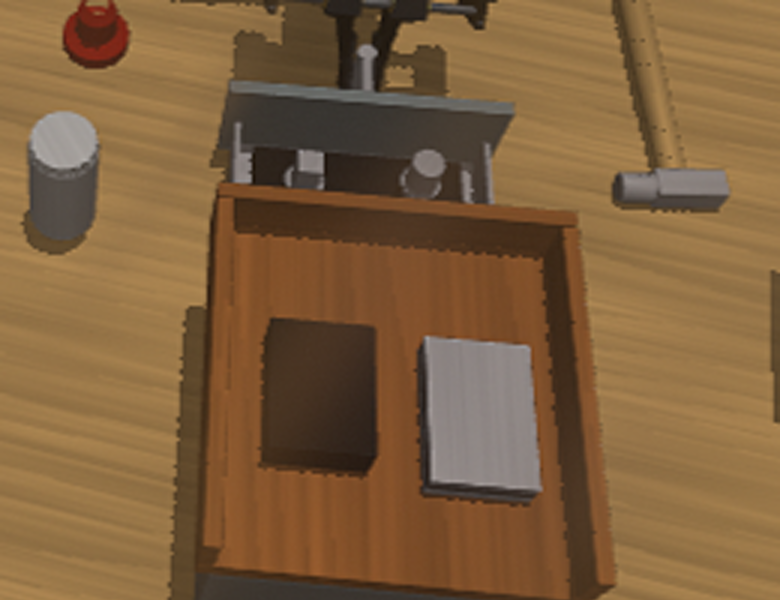

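The crop shows the drawer out, with the square grip at crop (310, 160), which is full-image (403, 253), at y = −45. The round long bolt is at crop (428, 163), at y = +45. Next I release and plan the way back to a tool-down pose.

Call:
drive_tool(rows=[{"tx": 0,"ty": 0,"tz": 0,"ax": 0,"ay": 0,"az": 0,"claw": 5},{"tx": 0,"ty": 0,"tz": 0,"ax": 0,"ay": 0,"az": 0,"claw": 5},{"tx": 0,"ty": 0,"tz": 0,"ax": 0,"ay": 0,"az": 0,"claw": 5},{"tx": 0,"ty": 0,"tz": 0,"ax": 0,"ay": 0,"az": 0,"claw": 5},{"tx": 0,"ty": 0,"tz": 0,"ax": 0,"ay": 0,"az": 0,"claw": 5},{"tx": 0,"ty": 0,"tz": 0,"ax": 0,"ay": 0,"az": 0,"claw": 5},{"tx": 0,"ty": 0,"tz": 0,"ax": 0,"ay": 0,"az": 0,"claw": 5}])

```text
time_s: 12.83
tcp_pos: [0.4487, 0.2259, 0.0492]
ee_rot: [[-0.77, -0.154, 0.619], [-0.119, 0.988, 0.098], [-0.627, 0.002, -0.779]]
wrist_force: [0.4, -0.8, 0.3]
gripper_width: 0.55
gripper_force: 0.0
```

```bash
python3 - <<'E'
from kin import *
s=sense();J=s["joints"];T=H(s["tcp_pos"],s["ee_rot"]);print(T[:3,3],s["gripper_width"]*8.7,s["wrist_force"])
print("bolt top px",ray("scene",[[403.3,253.3]],.086))
def down(p,yaw,seed):
    out=[]
    for fl in(np.eye(3),flip):
        for sd in seed:
            j,e=ik(np.array(p),frame(yaw,90)@fl,sd)
            if e<1e-3: out.append(j)
    return out
sd=[[20,20,-20,0,-60,0],[20,20,-20,0,-60,120],[20,20,-20,0,-60,-120]]
for p,y in(([.545,.196,.25],8.95),([.545,.196,.058],8.95),([.533,-.2445,.057],17.7),([.533,-.2445,.057],107.7)):
    print(p,y);[print(j.round(0)) for j in down(p,y,sd)]
U,e=ik(np.array([.45,.228,.3]),frame(8.95,22),J);print(U.round(0),e)
for n,G in zip("UED",(U,[8,-5,-40,-150,-45,80],[10,10,-15,-100,-50,65])): T,J=seg(T,H(*pose(G)),J,n)
E
```

```text
[0.4487 0.2259 0.0492] 4.786772630133881 [ 0.4345 -0.8111  0.2587]
bolt top px [[0.5417 0.1968 0.086 ]]
[0.545, 0.196, 0.25] 8.95
[  36.   17.   -4.   -0.  -70. -117.]
[  36.   17.   -4.    0.  -70. -117.]
[ 36.  17.  -4.   0. -70.  63.]
[ 36.  17.  -4.   0. -70.  63.]
[0.545, 0.196, 0.058] 8.95
[  36.   27.  -18.   -0.  -45. -117.]
[  36.   27.  -18.    0.  -45. -117.]
[ 36.  27. -18.  -0. -45.  63.]
[ 36.  27. -18.  -0. -45.  63.]
[0.533, -0.2445, 0.057] 17.7
[ -9.  28. -17.  -0. -45. -63.]
[ -9.  28. -17.   0. -45. -63.]
[ -9.  28. -17.   0. -45. 117.]
[ -9.  28. -17.  -0. -45. 117.]
[0.533, -0.2445, 0.057] 107.7
[ -9.  28. -17.  -0. -45.  27.]
[ -9.  28. -17.  -0. -45.  27.]
[ -9.  28. -17.  -0. -45.  27.]
[  -9.   28.  -17.   -0.  -45. -153.]
[   7.  -11.  -54. -176.  -22.   87.] 7.717455135695045e-15
U rows 7 t cm [-2.84  0.03 -2.25] turn [-0.    -0.073 -0.   ] | err 0.0 maxdq/row 4.4 minz 0.084 J [   7.  -11.  -54. -176.  -22.   87.]
E rows 6 t cm [-2.69  1.05  0.74] turn [-0.048 -0.086 -0.049] | err 0.0 maxdq/row 7.5 minz 0.322 J [   8.   -5.  -40. -150.  -45.   80.]
D rows 7 t cm [1.31 0.48 0.99] turn [-0.085 -0.004 -0.063] | err 0.0 maxdq/row 8.7 minz 0.347 J [  10.   10.  -15. -100.  -50.   65.]
```

Call:
drive_tool(rows=[{"tx": -2.84,"ty": 0.03,"tz": -2.25,"ax": 0,"ay": -0.073,"az": 0,"claw": 5},{"tx": -2.84,"ty": 0.03,"tz": -2.25,"ax": 0,"ay": -0.073,"az": 0,"claw": 5},{"tx": -2.84,"ty": 0.03,"tz": -2.25,"ax": 0,"ay": -0.073,"az": 0,"claw": 5},{"tx": -2.84,"ty": 0.03,"tz": -2.25,"ax": 0,"ay": -0.073,"az": 0,"claw": 5},{"tx": -2.84,"ty": 0.03,"tz": -2.25,"ax": 0,"ay": -0.073,"az": 0,"claw": 5},{"tx": -2.84,"ty": 0.03,"tz": -2.25,"ax": 0,"ay": -0.073,"az": 0,"claw": 5},{"tx": -2.84,"ty": 0.03,"tz": -2.25,"ax": 0,"ay": -0.073,"az": 0,"claw": 5}])

```text
time_s: 13.42
tcp_pos: [0.449, 0.2277, 0.302]
ee_rot: [[-0.365, -0.154, 0.918], [-0.056, 0.988, 0.144], [-0.929, 0.001, -0.37]]
wrist_force: [0.3, 0.4, 0.5]
gripper_width: 0.578
gripper_force: 0.0
```

Call:
drive_tool(rows=[{"tx": -2.69,"ty": 1.05,"tz": 0.74,"ax": -0.048,"ay": -0.086,"az": -0.049,"claw": 5},{"tx": -2.69,"ty": 1.05,"tz": 0.74,"ax": -0.048,"ay": -0.086,"az": -0.049,"claw": 5},{"tx": -2.69,"ty": 1.05,"tz": 0.74,"ax": -0.048,"ay": -0.086,"az": -0.049,"claw": 5},{"tx": -2.69,"ty": 1.05,"tz": 0.74,"ax": -0.048,"ay": -0.086,"az": -0.049,"claw": 5},{"tx": -2.69,"ty": 1.05,"tz": 0.74,"ax": -0.048,"ay": -0.086,"az": -0.049,"claw": 5},{"tx": -2.69,"ty": 1.05,"tz": 0.74,"ax": -0.048,"ay": -0.086,"az": -0.049,"claw": 5}])

```text
time_s: 13.92
tcp_pos: [0.4942, 0.3201, 0.4439]
ee_rot: [[0.206, -0.448, 0.87], [-0.171, 0.859, 0.483], [-0.963, -0.249, 0.1]]
wrist_force: [-0.3, 0.1, -0.2]
gripper_width: 0.574
gripper_force: 0.0
```

Call:
drive_tool(rows=[{"tx": 1.31,"ty": 0.48,"tz": 0.99,"ax": -0.085,"ay": -0.004,"az": -0.063,"claw": 5},{"tx": 1.31,"ty": 0.48,"tz": 0.99,"ax": -0.085,"ay": -0.004,"az": -0.063,"claw": 5},{"tx": 1.31,"ty": 0.48,"tz": 0.99,"ax": -0.085,"ay": -0.004,"az": -0.063,"claw": 5},{"tx": 1.31,"ty": 0.48,"tz": 0.99,"ax": -0.085,"ay": -0.004,"az": -0.063,"claw": 5},{"tx": 1.31,"ty": 0.48,"tz": 0.99,"ax": -0.085,"ay": -0.004,"az": -0.063,"claw": 5},{"tx": 1.31,"ty": 0.48,"tz": 0.99,"ax": -0.085,"ay": -0.004,"az": -0.063,"claw": 5},{"tx": 1.31,"ty": 0.48,"tz": 0.99,"ax": -0.085,"ay": -0.004,"az": -0.063,"claw": 5}])

```text
time_s: 14.5
tcp_pos: [0.5543, 0.3598, 0.3464]
ee_rot: [[0.491, -0.715, 0.497], [-0.423, 0.302, 0.854], [-0.761, -0.63, -0.154]]
wrist_force: [-0.4, -0.3, 0.2]
gripper_width: 0.573
gripper_force: 0.0
```

```bash
python3 - <<'E'
from kin import *
s=sense();J0=s["joints"];T0=H(s["tcp_pos"],s["ee_rot"]);print(T0[:3,3],J0.round(0))
for hp in ([.52,.19,.26],):
  R=frame(8.95,90)@flip
  hov,e=ik(np.array(hp),R,[36,17,-4,0,-70,63]);print(hov.round(0),e)
  for mid in ([20,8,-10,-50,-60,65],[25,5,-5,-50,-65,65]):
    T,J=T0,J0
    for n,G in zip("MH",(mid,hov)): T,J=seg(T,H(*pose(G)),J,n);print(T[:3,3])
E
```

```text
[0.5543 0.3598 0.3464] [  10.   10.  -15. -100.  -50.   65.]
[ 37.  14.  -6.  -0. -70.  62.] 1.6063531585427172e-09
M rows 9 t cm [ 0.29  1.49 -0.74] turn [-0.081  0.002 -0.075] | err 0.0 maxdq/row 6.3 minz 0.262 J [ 20.   8. -10. -50. -60.  65.]
[0.4683 0.2765 0.2624]
H rows 9 t cm [ 0.73  0.79 -0.44] turn [-0.092  0.007 -0.065] | err 0.0 maxdq/row 6.1 minz 0.251 J [ 37.  14.  -6.  -0. -70.  62.]
[0.52 0.19 0.26]
M rows 10 t cm [-0.63  0.9  -0.5 ] turn [-0.074 -0.012 -0.079] | err 0.0 maxdq/row 6.0 minz 0.33 J [ 25.   5.  -5. -50. -65.  65.]
[0.4432 0.3269 0.3301]
H rows 9 t cm [ 1.01  1.69 -0.07] turn [-0.097  0.007 -0.045] | err 0.0 maxdq/row 5.8 minz 0.26 J [ 37.  14.  -6.  -0. -70.  62.]
[0.52 0.19 0.26]
```

Taking the second variant, which stays higher.

Call:
drive_tool(rows=[{"tx": -0.63,"ty": 0.9,"tz": -0.5,"ax": -0.074,"ay": -0.012,"az": -0.079,"claw": 5},{"tx": -0.63,"ty": 0.9,"tz": -0.5,"ax": -0.074,"ay": -0.012,"az": -0.079,"claw": 5},{"tx": -0.63,"ty": 0.9,"tz": -0.5,"ax": -0.074,"ay": -0.012,"az": -0.079,"claw": 5},{"tx": -0.63,"ty": 0.9,"tz": -0.5,"ax": -0.074,"ay": -0.012,"az": -0.079,"claw": 5},{"tx": -0.63,"ty": 0.9,"tz": -0.5,"ax": -0.074,"ay": -0.012,"az": -0.079,"claw": 5},{"tx": -0.63,"ty": 0.9,"tz": -0.5,"ax": -0.074,"ay": -0.012,"az": -0.079,"claw": 5},{"tx": -0.63,"ty": 0.9,"tz": -0.5,"ax": -0.074,"ay": -0.012,"az": -0.079,"claw": 5},{"tx": -0.63,"ty": 0.9,"tz": -0.5,"ax": -0.074,"ay": -0.012,"az": -0.079,"claw": 5},{"tx": -0.63,"ty": 0.9,"tz": -0.5,"ax": -0.074,"ay": -0.012,"az": -0.079,"claw": 5},{"tx": -0.63,"ty": 0.9,"tz": -0.5,"ax": -0.074,"ay": -0.012,"az": -0.079,"claw": 5}])

```text
time_s: 15.33
tcp_pos: [0.4421, 0.3274, 0.3313]
ee_rot: [[0.961, -0.277, -0.009], [-0.173, -0.624, 0.762], [-0.217, -0.731, -0.648]]
wrist_force: [0.3, 0.7, -0.5]
gripper_width: 0.572
gripper_force: 0.0
```

Call:
drive_tool(rows=[{"tx": 1.01,"ty": 1.69,"tz": -0.07,"ax": -0.097,"ay": 0.007,"az": -0.045,"claw": 5},{"tx": 1.01,"ty": 1.69,"tz": -0.07,"ax": -0.097,"ay": 0.007,"az": -0.045,"claw": 5},{"tx": 1.01,"ty": 1.69,"tz": -0.07,"ax": -0.097,"ay": 0.007,"az": -0.045,"claw": 5},{"tx": 1.01,"ty": 1.69,"tz": -0.07,"ax": -0.097,"ay": 0.007,"az": -0.045,"claw": 5},{"tx": 1.01,"ty": 1.69,"tz": -0.07,"ax": -0.097,"ay": 0.007,"az": -0.045,"claw": 5},{"tx": 1.01,"ty": 1.69,"tz": -0.07,"ax": -0.097,"ay": 0.007,"az": -0.045,"claw": 5},{"tx": 1.01,"ty": 1.69,"tz": -0.07,"ax": -0.097,"ay": 0.007,"az": -0.045,"claw": 5},{"tx": 1.01,"ty": 1.69,"tz": -0.07,"ax": -0.097,"ay": 0.007,"az": -0.045,"claw": 5},{"tx": 1.01,"ty": 1.69,"tz": -0.07,"ax": -0.097,"ay": 0.007,"az": -0.045,"claw": 5},{"tx": 0,"ty": 0,"tz": 0,"ax": 0,"ay": 0,"az": 0,"claw": 5}])

```text
time_s: 16.17
tcp_pos: [0.5191, 0.1914, 0.2591]
ee_rot: [[0.988, 0.154, -0.003], [0.154, -0.988, -0.004], [-0.004, 0.003, -1.0]]
wrist_force: [-0.4, -0.0, -1.1]
gripper_width: 0.575
gripper_force: 0.0
```

```bash
python3 - <<'E'
from kin import *
s=sense();delta([.52,.19,.26],frame(8.95,90)@flip)
im,d=capture("wrist");cv2.imwrite("pics/w3.png",im[...,::-1]);np.savez("w3.npz",im=im,d=d,p=s["tcp_pos"],R=s["ee_rot"])
E
```

```text
t 16.1667 tcp [0.5191 0.1914 0.2591] z [-0.0035 -0.0041 -1.    ] J [ 37.1  13.8  -6.2   0.1 -70.4  61.8] 
 shift(cm, now axes) [ 0.0676  0.1577 -0.0886] shift(target axes) [ 0.0678  0.1574 -0.0888] turn [ 0.0035  0.0041 -0.0013] |turn|deg 0.3157077152308464
```

View pics/w3.png

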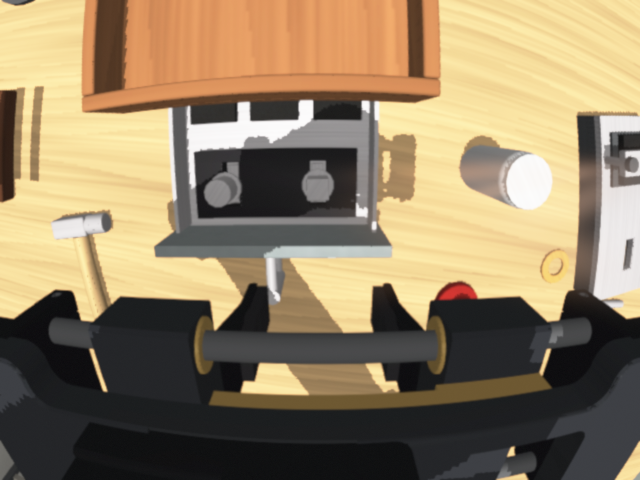

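The short bolt is at about (317, 185), with the square grip lying over its collar. The long bolt is at (222, 188), and the slot is at (628, 253).

```bash
python3 - <<'E'
from kin import *
D=np.load("w3.npz");g=cv2.cvtColor(D["im"],cv2.COLOR_RGB2GRAY)
print(g[156:206,298:338:1][::2,::2])
d=D["d"];print((d[156:206:3,298:338:3]*1000).astype(int))
E
```

```text
[[ 27  28  28  28  28  28  29  27  28  27  28  28  28  27  28  29  27  28
   27  27]
 [ 28  28  30  27  29  28  29  29  29  30  30  29  28  29  29  27  29  28
   29  28]
 [ 28  29  28  28  29  29  65  82  82  83  82  83  83  80  40  27  29  29
   29  29]
 [ 29  29  28  28  31  34 111 134 130 131 131 131 133 134  61  30  30  30
   31  31]
 [ 30  30  30  30  30  35 109 131 133 136 135 137 134 134  60  32  31  32
   32  32]
 [ 30  31  31  31  30  36 111 135 139 141 139 141 137 136  63  33  33  32
   33  34]
 [ 32  30  31  31  31  36 111 135 137 135 134 138 136 134  63  34  34  35
   36  35]
 [ 31  31  31  32  32  49 110 131 137 140 141 137 134 130  67  36  35  37
   36  37]
 [ 33  33  33  34  45 102 135 140 142 144 144 142 144 138 118  66  40  38
   38  38]
 [ 34  33  33  49 105 135 138 136 138 139 136 135 137 134 135 128  76  40
   39  40]
 [ 33  33  37  94 137 117 111 110 110 110 108 107 108 107 109 134 123  53
   39  41]
 [ 34  34  54 127 133 112 111 111 112 112 111 109 109 110 111 125 136  85
   41  40]
 [ 33  35  87 137 125 139 138 140 140 138 137 137 140 139 140 133 139 118
   52 
[... 1329 characters left out ...]
1 374 372 359 361 358 359 360 360 373 371 372 373]
 [374 373 373 361 360 360 359 360 360 360 360 373 373 374]
 [375 375 361 348 345 345 344 342 344 342 362 363 374 374]
 [376 375 362 332   0 331 331 332   0 334 333 363 375 378]
 [376 377 364 333 334 333 334 333 332 332 333 363 377 376]
 [377 376 364 334 334 335 334 333 334 333 333 362 376 377]
 [378 378 366 336 335 334 334 335 334 334 334 364 377 378]
 [380 379 366 337 336 337 335 337 335 336 335 368 379 378]
 [380 379 380 336 335 336 336 338 337 337 336 379 379 379]
 [380 382 380 337 337 337 337 337 336 338 337 380 380 381]
 [380 381 382 381 399 400 400 401 399 399 382 381 381 383]
 [382 383 382 382 386 386 385 386 386 384 382 381 383 383]]
```

```bash
python3 - <<'E'
from kin import *
D=np.load("w3.npz");p,R=D["p"],D["R"]
print("top",wray([[317.7,190.3]],p,R,.086),"collar",wray([[317.8,184]],p,R,.056))
print("slot",wray([[628,253]],p,R,.05))
# depth based top centre
X=[]
d=D["d"]
c=camera_params("wrist");K_=c["intrinsics"];TT=c["tool_from_camera"]
for v in range(176,204):
    for u in range(302,334):
        if 0<d[v,u]<.342:
            a=(np.array([u,v])-K_[:2,2])/K_[0,0];th=np.linalg.norm(a);r=np.r_[a/th*np.tan(th),1]*d[v,u];X.append(R@(TT[:3,:3]@r+TT[:3,3])+p)
X=np.array(X);print(len(X),X.mean(0),X.min(0),X.max(0))
t=np.array([.5435,.1965,.058]);delta(t,frame(8.95,90)@flip)
E
```

```text
top [[0.546  0.1963 0.086 ]] collar [[0.5476 0.1965 0.056 ]]
slot [[ 0.5368 -0.2428  0.05  ]]
502 [0.5471 0.1967 0.0859] [0.5355 0.1858 0.0793] [0.5582 0.2077 0.0885]
t 16.2167 tcp [0.5183 0.192  0.2594] z [-0.0046  0.0005 -1.    ] J [ 37.   13.7  -6.1  -0.2 -70.4  61.8] 
 shift(cm, now axes) [ 2.6528 -0.0376 20.1235] shift(target axes) [ 2.5626 -0.0524 20.1351] turn [-0.0012  0.0045 -0.0036] |turn|deg 0.3379548192176884
```

Call:
drive_tool(rows=[{"tx": 2.75,"ty": 0,"tz": 2,"ax": 0,"ay": 0.004,"az": 0,"claw": 5},{"tx": 0,"ty": 0,"tz": 3.3,"ax": 0,"ay": 0,"az": 0,"claw": 5},{"tx": 0,"ty": 0,"tz": 3.3,"ax": 0,"ay": 0,"az": 0,"claw": 5},{"tx": 0,"ty": 0,"tz": 3.3,"ax": 0,"ay": 0,"az": 0,"claw": 5},{"tx": 0,"ty": 0,"tz": 0,"ax": 0,"ay": 0,"az": 0,"claw": 5}])

```text
time_s: 16.63
tcp_pos: [0.5418, 0.1936, 0.1353]
ee_rot: [[0.989, 0.147, -0.011], [0.147, -0.989, -0.002], [-0.011, 0.0, -1.0]]
wrist_force: [-0.7, -0.7, -1.5]
gripper_width: 0.576
gripper_force: 0.0
```

```bash
python3 - <<'E'
from kin import *
delta([.5465,.1965,.058],frame(8.95,90)@flip)
E
```

```text
t 16.6333 tcp [0.5418 0.1936 0.1353] z [-0.0106 -0.002  -0.9999] J [ 35.6  22.  -13.1  -0.3 -55.5  63. ] 
 shift(cm, now axes) [ 0.5892 -0.2217  7.7281] shift(target axes) [ 0.5078 -0.2145  7.7341] turn [ 0.0003  0.0108 -0.0082] |turn|deg 0.7742501283985307
```

Call:
drive_tool(rows=[{"tx": 0.5,"ty": -0.2,"tz": 0,"ax": 0,"ay": 0.01,"az": -0.008,"claw": 5},{"tx": 0,"ty": 0,"tz": 0,"ax": 0,"ay": 0,"az": 0,"claw": 5},{"tx": 0,"ty": 0,"tz": 0,"ax": 0,"ay": 0,"az": 0,"claw": 5}])

```text
time_s: 16.88
tcp_pos: [0.5529, 0.1996, 0.145]
ee_rot: [[0.987, 0.16, 0.018], [0.16, -0.987, 0.006], [0.018, -0.004, -1.0]]
wrist_force: [-1.2, 0.6, 0.4]
gripper_width: 0.575
gripper_force: 0.0
```

```bash
python3 - <<'E'
from kin import *
delta([.5465,.1965,.058],frame(8.95,90)@flip)
E
```

```text
t 16.8833 tcp [0.5529 0.1996 0.145 ] z [ 0.0176  0.0065 -0.9998] J [ 35.8  21.7 -12.1   0.4 -55.1  63.2] 
 shift(cm, now axes) [-0.839   0.2396  8.6885] shift(target axes) [-0.6782  0.2113  8.7033] turn [-0.0036 -0.0184  0.0042] |turn|deg 1.1002657152462212
```

Call:
drive_tool(rows=[{"tx": 0,"ty": 0,"tz": 0,"ax": 0,"ay": 0,"az": 0,"claw": 5},{"tx": 0,"ty": 0,"tz": 0,"ax": 0,"ay": 0,"az": 0,"claw": 5},{"tx": 0,"ty": 0,"tz": 0,"ax": 0,"ay": 0,"az": 0,"claw": 5},{"tx": 0,"ty": 0,"tz": 0,"ax": 0,"ay": 0,"az": 0,"claw": 5}])

```text
time_s: 17.22
tcp_pos: [0.5514, 0.1988, 0.1427]
ee_rot: [[0.987, 0.16, 0.014], [0.16, -0.987, 0.004], [0.014, -0.002, -1.0]]
wrist_force: [-0.6, 0.2, 0.5]
gripper_width: 0.572
gripper_force: 0.0
```

```bash
python3 - <<'E'
from kin import *
delta([.5465,.1965,.058],frame(8.95,90)@flip);print(sense()["joint_velocities"])
E
```

```text
t 17.2167 tcp [0.5514 0.1988 0.1427] z [ 0.0138  0.0039 -0.9999] J [ 35.8  21.8 -12.4   0.3 -55.1  63.2] 
 shift(cm, now axes) [-0.6367  0.1594  8.4663] shift(target axes) [-0.5158  0.148   8.4748] turn [-0.0016 -0.0142  0.0044] |turn|deg 0.855962893741914
[ 0.051   0.3891 -0.262   0.0304  0.0156  0.0387]
```

Call:
drive_tool(rows=[{"tx": -0.5,"ty": 0.15,"tz": 0,"ax": 0,"ay": -0.014,"az": 0.004,"claw": 5},{"tx": 0,"ty": 0,"tz": 1.2,"ax": 0,"ay": 0,"az": 0,"claw": 5},{"tx": 0,"ty": 0,"tz": 1.2,"ax": 0,"ay": 0,"az": 0,"claw": 5},{"tx": 0,"ty": 0,"tz": 1.2,"ax": 0,"ay": 0,"az": 0,"claw": 5},{"tx": 0,"ty": 0,"tz": 1.2,"ax": 0,"ay": 0,"az": 0,"claw": 5},{"tx": 0,"ty": 0,"tz": 0,"ax": 0,"ay": 0,"az": 0,"claw": 5},{"tx": 0,"ty": 0,"tz": 0,"ax": 0,"ay": 0,"az": 0,"claw": 5},{"tx": 0,"ty": 0,"tz": 0,"ax": 0,"ay": 0,"az": 0,"claw": 5},{"tx": 0,"ty": 0,"tz": 0,"ax": 0,"ay": 0,"az": 0,"claw": 5}])

```text
time_s: 17.97
tcp_pos: [0.547, 0.1967, 0.095]
ee_rot: [[0.988, 0.156, 0.0], [0.156, -0.988, 0.002], [0.001, -0.002, -1.0]]
wrist_force: [1.1, 0.0, 0.8]
gripper_width: 0.572
gripper_force: 0.0
```

```bash
python3 - <<'E'
from kin import *
delta([.5465,.1965,.058],frame(8.95,90)@flip);print(sense()["joint_velocities"])
E
```

```text
t 17.9667 tcp [0.547  0.1967 0.095 ] z [ 0.0005  0.0018 -1.    ] J [ 35.7  24.7 -15.4  -0.1 -49.8  63.3] 
 shift(cm, now axes) [-0.0592  0.0167  3.699 ] shift(target axes) [-0.0564  0.0105  3.699 ] turn [-0.0017 -0.0008  0.0005] |turn|deg 0.10797828074654346
[ 0.0112 -0.2699 -0.0888 -0.0398  0.1399  0.0119]
```

Call:
drive_tool(rows=[{"tx": 0,"ty": 0,"tz": 0.9,"ax": 0,"ay": 0,"az": 0,"claw": 5},{"tx": 0,"ty": 0,"tz": 1.0,"ax": 0,"ay": 0,"az": 0,"claw": 5},{"tx": 0,"ty": 0,"tz": 1.0,"ax": 0,"ay": 0,"az": 0,"claw": 5},{"tx": 0,"ty": 0,"tz": 0.7,"ax": 0,"ay": 0,"az": 0,"claw": 4},{"tx": 0,"ty": 0,"tz": 0,"ax": 0,"ay": 0,"az": 0,"claw": 3},{"tx": 0,"ty": 0,"tz": 0,"ax": 0,"ay": 0,"az": 0,"claw": 3},{"tx": 0,"ty": 0,"tz": 0,"ax": 0,"ay": 0,"az": 0,"claw": 3},{"tx": 0,"ty": 0,"tz": 0,"ax": 0,"ay": 0,"az": 0,"claw": 3}])

```text
time_s: 18.63
tcp_pos: [0.5468, 0.1966, 0.0584]
ee_rot: [[0.988, 0.156, -0.0], [0.156, -0.988, 0.001], [0.0, -0.001, -1.0]]
wrist_force: [-0.5, 0.4, 0.5]
gripper_width: 0.362
gripper_force: 0.0
```

Call:
drive_tool(rows=[{"tx": 0,"ty": 0,"tz": 0,"ax": 0,"ay": 0,"az": 0,"claw": 1},{"tx": 0,"ty": 0,"tz": 0,"ax": 0,"ay": 0,"az": 0,"claw": 1},{"tx": 0,"ty": 0,"tz": 0,"ax": 0,"ay": 0,"az": 0,"claw": 1},{"tx": 0,"ty": 0,"tz": 0,"ax": 0,"ay": 0,"az": 0,"claw": 1},{"tx": 0,"ty": 0,"tz": 0,"ax": 0,"ay": 0,"az": 0,"claw": 1},{"tx": 0,"ty": 0,"tz": 0,"ax": 0,"ay": 0,"az": 0,"claw": 1}])

```text
time_s: 19.13
tcp_pos: [0.5467, 0.1965, 0.0584]
ee_rot: [[0.988, 0.156, -0.0], [0.156, -0.988, 0.001], [-0.0, -0.001, -1.0]]
wrist_force: [-0.9, -0.2, 1.6]
gripper_width: 0.226
gripper_force: 29.9
```

Call:
drive_tool(rows=[{"tx": 0,"ty": 0,"tz": -1,"ax": 0,"ay": 0,"az": 0,"claw": 1},{"tx": 0,"ty": 0,"tz": -2,"ax": 0,"ay": 0,"az": 0,"claw": 1},{"tx": 0,"ty": 0,"tz": -2,"ax": 0,"ay": 0,"az": 0,"claw": 1},{"tx": 0,"ty": 0,"tz": -2,"ax": 0,"ay": 0,"az": 0,"claw": 1},{"tx": 0,"ty": 0,"tz": -2,"ax": 0,"ay": 0,"az": 0,"claw": 1},{"tx": 0,"ty": 0,"tz": -2,"ax": 0,"ay": 0,"az": 0,"claw": 1},{"tx": 0,"ty": 0,"tz": -2,"ax": 0,"ay": 0,"az": 0,"claw": 1},{"tx": 0,"ty": 0,"tz": -1.5,"ax": 0,"ay": 0,"az": 0,"claw": 1},{"tx": 0,"ty": 0,"tz": 0,"ax": 0,"ay": 0,"az": 0,"claw": 1},{"tx": 0,"ty": 0,"tz": 0,"ax": 0,"ay": 0,"az": 0,"claw": 1}])

```text
time_s: 19.97
tcp_pos: [0.5464, 0.1964, 0.2035]
ee_rot: [[0.988, 0.156, -0.0], [0.156, -0.988, 0.002], [0.0, -0.002, -1.0]]
wrist_force: [0.4, 0.3, -1.4]
gripper_width: 0.227
gripper_force: 29.9
```

```bash
python3 - <<'E'
from kin import *
s=sense();T=H(s["tcp_pos"],s["ee_rot"]);J=s["joints"];print(J.round(1),T[:3,3],s["gripper_width"]*87,s["gripper_force"])
seg(T,H([.533,-.2445,.2],frame(17.7,90)@flip),J,"to bed")
delta([.533,-.2445,.2],frame(17.7,90)@flip)
E
```

```text
[ 35.7  18.5  -7.6  -0.1 -63.8  63.3] [0.5464 0.1964 0.2035] 19.72921290582464 29.85229605634231
to bed rows 12 t cm [-0.93  3.56  0.03] turn [-0.    -0.    -0.013] | err 0.0 maxdq/row 4.8 minz 0.2 J [ -9.  19.  -7.   0. -64. 117.]
t 19.9667 tcp [0.5464 0.1964 0.2035] z [-0.0003  0.0021 -1.    ] J [ 35.7  18.5  -7.6  -0.1 -63.8  63.3] 
 shift(cm, now axes) [-8.1887 43.3413  0.2571] shift(target axes) [-14.6842  41.5914   0.3512] turn [-0.0021 -0.0002 -0.1527] |turn|deg 8.747589800003123
```

Call:
drive_tool(rows=[{"tx": -0.3,"ty": 1.5,"tz": 0,"ax": 0,"ay": 0,"az": 0,"claw": 1},{"tx": -0.55,"ty": 2.9,"tz": 0,"ax": 0,"ay": 0,"az": 0,"claw": 1},{"tx": -0.55,"ty": 2.9,"tz": 0,"ax": 0,"ay": 0,"az": 0,"claw": 1},{"tx": -0.55,"ty": 2.9,"tz": 0,"ax": 0,"ay": 0,"az": 0,"claw": 1},{"tx": -0.55,"ty": 2.9,"tz": 0,"ax": 0,"ay": 0,"az": 0,"claw": 1},{"tx": -0.55,"ty": 2.9,"tz": 0,"ax": 0,"ay": 0,"az": 0,"claw": 1},{"tx": -0.55,"ty": 2.9,"tz": 0,"ax": 0,"ay": 0,"az": 0,"claw": 1},{"tx": -0.55,"ty": 2.9,"tz": 0,"ax": 0,"ay": 0,"az": 0,"claw": 1},{"tx": -0.55,"ty": 2.9,"tz": 0,"ax": 0,"ay": 0,"az": 0,"claw": 1},{"tx": -0.55,"ty": 2.9,"tz": 0,"ax": 0,"ay": 0,"az": 0,"claw": 1}])

```text
time_s: 20.8
tcp_pos: [0.536, -0.0865, 0.201]
ee_rot: [[0.988, 0.155, -0.005], [0.155, -0.988, 0.001], [-0.005, -0.002, -1.0]]
wrist_force: [0.0, 0.8, -2.8]
gripper_width: 0.227
gripper_force: 29.9
```

Call:
drive_tool(rows=[{"tx": -0.55,"ty": 2.9,"tz": 0,"ax": 0,"ay": 0,"az": 0,"claw": 1},{"tx": -0.55,"ty": 2.9,"tz": 0,"ax": 0,"ay": 0,"az": 0,"claw": 1},{"tx": -0.55,"ty": 2.9,"tz": 0,"ax": 0,"ay": 0,"az": 0,"claw": 1},{"tx": -0.55,"ty": 2.9,"tz": 0,"ax": 0,"ay": 0,"az": 0,"claw": 1},{"tx": -0.55,"ty": 2.9,"tz": 0,"ax": 0,"ay": 0,"az": -0.05,"claw": 1},{"tx": 0,"ty": 0,"tz": 0,"ax": 0,"ay": 0,"az": -0.05,"claw": 1},{"tx": 0,"ty": 0,"tz": 0,"ax": 0,"ay": 0,"az": -0.053,"claw": 1},{"tx": 0,"ty": 0,"tz": 0,"ax": 0,"ay": 0,"az": 0,"claw": 1},{"tx": 0,"ty": 0,"tz": 0,"ax": 0,"ay": 0,"az": 0,"claw": 1},{"tx": 0,"ty": 0,"tz": 0,"ax": 0,"ay": 0,"az": 0,"claw": 1}])

```text
time_s: 21.63
tcp_pos: [0.5325, -0.2319, 0.2017]
ee_rot: [[0.953, 0.304, -0.003], [0.304, -0.953, 0.001], [-0.002, -0.002, -1.0]]
wrist_force: [0.2, 0.3, -0.6]
gripper_width: 0.228
gripper_force: 29.9
```

```bash
python3 - <<'E'
from kin import *
s=sense();delta([.533,-.2445,.09],frame(17.7,90)@flip)
im,d=capture("wrist");np.savez("w4.npz",im=im,d=d,p=s["tcp_pos"],R=s["ee_rot"])
sc=capture("side");np.savez("side2.npz",im=sc[0],d=sc[1])
o=np.zeros((600,640,3),np.uint8);o[:360]=im[:360];q=cv2.resize(sc[0][220:340,260:400],(280,240),interpolation=2);o[360:,:280]=q
S=capture("scene");np.savez("scene2.npz",im=S[0],d=S[1]);o[360:,300:580]=cv2.resize(S[0][140:260,170:310],(280,240),interpolation=2)
cv2.imwrite("pics/w4.png",o[...,::-1])
E
```

```text
t 21.6333 tcp [ 0.5325 -0.2319  0.2017] z [-0.0029  0.0014 -1.    ] J [ -7.6  18.7  -7.6  -0.1 -63.8 115.3] 
 shift(cm, now axes) [-0.3096  1.2376 11.1677] shift(target axes) [-0.3364  1.213  11.1696] turn [-0.0022  0.0023 -0.0004] |turn|deg 0.1853792660175391
```

View pics/w4.png

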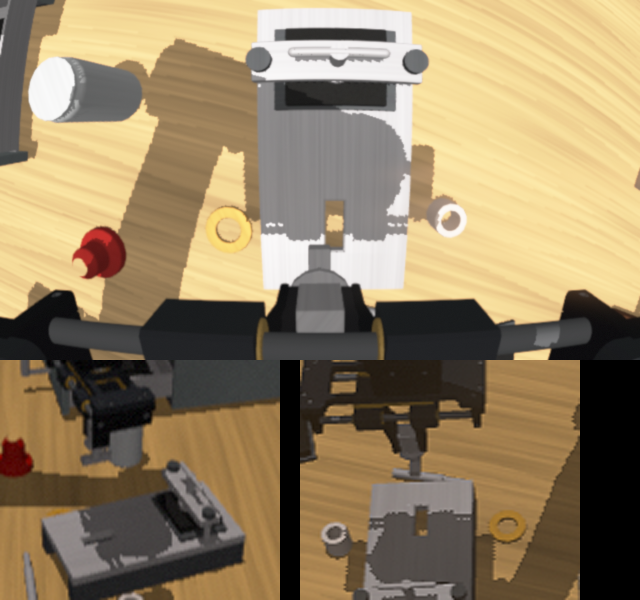

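The wrist view shows the slot at about (335, 223) and the held bolt's head end at about (320, 247). The side and scene crops show the bolt held upright next to the bed. I measure both in the wrist frame.

```bash
python3 - <<'E'
from kin import *
D=np.load("w4.npz");g=cv2.cvtColor(D["im"],cv2.COLOR_RGB2GRAY);d=D["d"]
np.set_printoptions(linewidth=250)
print(g[194:262:2,304:352:2])
print((d[194:300:4,300:356:4]*1000).astype(int))
E
```

```text
[[136 138 138 136 136 136 138 135 133 137 133 137 139 136 137 137 133 135 136 136 139 137 136 135]
 [137 138 138 136 137 136 138 135 134 137 133 137 138 137 136 137 133 135 136 136 139 137 136 135]
 [137 138 138 136 137 136 138 135 134 137 131 134 135 133 133 133 130 131 133 133 135 136 136 135]
 [137 138 138 136 137 137 138 136 134 137 124 126 125 124 125 125 124 125 125 125 123 132 137 136]
 [137 139 139 137 137 137 138 136 134 137 124 126 126 127 126 127 127 128 128 125 117 131 136 136]
 [137 138 138 137 137 136 138 136 134 137 124 123 125 126 127 127 126 127 127 124 117 131 137 136]
 [137 138 139 136 138 136 138 136 134 137 124 121 120 122 123 125 126 126 128 125 119 132 137 137]
 [136 139 139 136 137 137 139 136 133 137 124 123 123 122 121 121 122 123 124 123 120 133 137 136]
 [136 138 138 136 137 137 139 136 133 137 124 125 124 124 124 123 122 121 121 119 116 133 137 136]
 [136 138 138 136 137 137 139 136 134 137 126 129 128 127 125 125 125 125 124 121 116 133 137 136]
 [136 138 138 136 137 137 139 136 134 136 126 133 140 156 133 144 153 133 127 123 116 133 137 137]
 [136 138 1
[... 3160 characters left out ...]
1 195 195 196 195 194 196 330 330 330 331 330 331]
 [332 332   0 196 196 196 196 195 332 331 331 331 331 331]
 [333 333 197 196 196 196 197 197 333 333 333 332 332 332]
 [336 334 198 197 197 196 197   0 334 334 333 334 332 334]
 [335 335 179 178 176 176 177 178 180 336 335 334 336 335]
 [337 177 175 176 175 176 175 177 177 178 336 335 336 336]
 [178 177 177 177 176 176 177 176 176 176 178 338 338 337]
 [177 178 177 177 177 178 177 177 177 177 177 177 338 338]
 [173 174 173 172 171 173 172 173 172 172 175 176 175 171]
 [167 170 169 169 168 168 169 167 168 168 168 171 170 166]
 [163 163 164 164 164 164 164 162 163 163 163 166 167 165]
 [161 160 160 159 160 160 159 161 160 161 159 163 162 163]]
```

```bash
python3 - <<'E'
from kin import *
D=np.load("w4.npz");p,R=D["p"],D["R"]
q=wray([[323.5,198.5],[345.5,198.5],[324.5,249.5],[343.5,249.5]],p,R,.05)
t=(q-p)@R;print("slot corners tool mm",t*1000);sc=t.mean(0);print("slot c",sc*1000,"world",q.mean(0),"len/width",np.linalg.norm(q[0]-q[2]),np.linalg.norm(q[0]-q[1]))
h=wray([[308.3,249.5],[330.5,249.5],[308.2,260],[330.4,260]],p,R,p[2]-.0234);th=(h-p)@R;print("head end tool mm",th*1000)
# collar / long axis: directions
print("slot dir deg",np.degrees(np.arctan2((t[0]+t[1]-t[2]-t[3])[1],(t[0]+t[1]-t[2]-t[3])[0])))
S=np.load("scene2.npz")
E
```

```text
slot corners tool mm [[ 24.1521   3.7136 151.6317]
 [ 24.1937  22.5701 151.5904]
 [-21.7001   4.6569 151.7373]
 [-21.7197  21.5503 151.7005]]
slot c [  1.2315  13.1227 151.665 ] world [ 0.5372 -0.2438  0.05  ] len/width 0.045862014379053885 0.01885654437665938
head end tool mm [[19.6654 -5.5147 23.366 ]
 [19.6573  6.1402 23.3405]
 [13.8136 -5.6324 23.38  ]
 [13.8065  6.1319 23.3543]]
slot dir deg 0.0477759993499558
```

Call:
drive_tool(rows=[{"tx": 0.16,"ty": 1.28,"tz": 0,"ax": -0.002,"ay": 0.002,"az": 0,"claw": 1},{"tx": 0,"ty": 0,"tz": 2,"ax": 0,"ay": 0,"az": 0,"claw": 1},{"tx": 0,"ty": 0,"tz": 2.2,"ax": 0,"ay": 0,"az": 0,"claw": 1},{"tx": 0,"ty": 0,"tz": 2.2,"ax": 0,"ay": 0,"az": 0,"claw": 1},{"tx": 0,"ty": 0,"tz": 2.2,"ax": 0,"ay": 0,"az": 0,"claw": 1},{"tx": 0,"ty": 0,"tz": 1.5,"ax": 0,"ay": 0,"az": 0,"claw": 1},{"tx": 0,"ty": 0,"tz": 0,"ax": 0,"ay": 0,"az": 0,"claw": 1},{"tx": 0,"ty": 0,"tz": 0,"ax": 0,"ay": 0,"az": 0,"claw": 1},{"tx": 0,"ty": 0,"tz": 0,"ax": 0,"ay": 0,"az": 0,"claw": 1},{"tx": 0,"ty": 0,"tz": 0,"ax": 0,"ay": 0,"az": 0,"claw": 1}])

```text
time_s: 22.62
tcp_pos: [0.54, -0.2442, 0.1033]
ee_rot: [[0.952, 0.305, 0.005], [0.305, -0.952, -0.001], [0.004, 0.003, -1.0]]
wrist_force: [-0.7, -0.0, -1.4]
gripper_width: 0.226
gripper_force: 29.9
```

```bash
python3 - <<'E'
from kin import *
np.set_printoptions(linewidth=250)
s=sense();delta([.537,-.2438,.0574],frame(17.7,90)@flip)
im,d=capture("wrist");np.savez("w5.npz",im=im,d=d,p=s["tcp_pos"],R=s["ee_rot"]);g=cv2.cvtColor(im,cv2.COLOR_RGB2GRAY)
c=camera_params("wrist")
print(g[216:270:2,300:342:2])
E
```

```text
t 22.6167 tcp [ 0.54   -0.2442  0.1033] z [ 0.0047 -0.0013 -1.    ] J [ -8.7  25.  -13.5   0.  -51.2 116.4] 
 shift(cm, now axes) [-0.2974 -0.1382  4.5841] shift(target axes) [-0.2788 -0.1259  4.5857] turn [ 0.0026 -0.0041  0.0009] |turn|deg 0.28331171261458804
[[137 136 139 141 141 139 138 140 140 136 134 136 138 136 138 141 140 139 138 136 139]
 [138 135 139 141 142 138 138 140 140 137 134 137 138 137 138 141 140 139 138 136 137]
 [138 135 139 141 141 139 138 139 140 136 134 136 138 137 138 142 141 139 138 136 138]
 [138 134 138 140 141 139 138 139 140 137 134 137 138 137 138 142 140 139 138 136 137]
 [138 135 139 141 141 138 139 140 140 136 134 137 139 137 138 142 140 138 138 135 138]
 [138 135 138 141 141 138 139 139 140 136 134 137 138 137 138 142 140 139 138 136 137]
 [138 135 138 141 141 139 139 139 140 137 134 137 139 137 139 142 140 139 139 135 137]
 [138 135 139 141 141 138 139 139 140 136 134 137 139 137 139 142 140 139 138 135 138]
 [138 134 138 141 141 138 138 138 139 136 134 137 138 136 139 142 140 139 138 135 138]
 [136 128 131 133 132 131 131 132 132 128 127 130 131 1
[... 811 characters left out ...]
39]
 [138 122 113 124 126 133 132 131 135 136 133 132 134 135 134 115 127 138 139 137 139]
 [138 123 117 125 126 133 132 131 134 136 133 132 134 135 135 114 127 138 139 137 140]
 [138 123 117 124 125 133 133 131 134 136 133 132 134 135 134 115 128 138 139 137 140]
 [138 124 117 124 124 133 133 130 134 136 133 132 134 135 135 115 128 138 139 137 140]
 [138 124 116 123 123 132 132 130 134 136 134 132 134 135 135 114 127 138 139 137 139]
 [138 124 116 123 122 132 132 130 134 136 134 132 134 135 135 115 127 139 138 137 139]
 [138 126 117 123 121 132 132 130 133 136 130 132 133 135 134 114 127 138 138 137 139]
 [139 126 114 122 120 129 128 121 118 113 107 118 121 129 130 114 127 138 138 137 140]]
```

```bash
python3 - <<'E'
from kin import *
D=np.load("w5.npz");p,R=D["p"],D["R"]
q=wray([[301.3,233.8],[333,233.8],[301.3,266],[333,266]],p,R,.05);t=(q-p)@R*1000;print("slot",t)
h=wray([[308.5,249.5],[330.5,249.5],[308.4,260],[330.5,260]],p,R,p[2]-.0234);th=(h-p)@R*1000;print("head",th)
print("slot centre tool x",t[:2,0].mean()-22.93,"y",t[:,1].mean(),"head x",th[:2,0].mean()-20,"y",th[:,1].mean())
E
```

```text
slot [[ 19.9569 -10.6132  53.3108]
 [ 19.9137   8.4793  53.3608]
 [ -0.6803 -10.9481  53.2256]
 [ -0.7212   8.6697  53.277 ]]
head [[19.6324 -5.4111 23.4663]
 [19.6064  6.1468 23.4966]
 [13.7909 -5.5265 23.4421]
 [13.7638  6.1903 23.4728]]
slot centre tool x -2.9947029153989817 y -1.1030765230040003 head x -0.3806068117009147 y 0.34988014721094385
```

Call:
drive_tool(rows=[{"tx": -0.26,"ty": -0.14,"tz": 0.5,"ax": 0.002,"ay": -0.004,"az": 0.001,"claw": 1},{"tx": 0,"ty": 0,"tz": 0.5,"ax": 0,"ay": 0,"az": 0,"claw": 1},{"tx": 0,"ty": 0,"tz": 0,"ax": 0,"ay": 0,"az": 0,"claw": 1},{"tx": 0,"ty": 0,"tz": 0,"ax": 0,"ay": 0,"az": 0,"claw": 1},{"tx": 0,"ty": 0,"tz": 0,"ax": 0,"ay": 0,"az": 0,"claw": 1},{"tx": 0,"ty": 0,"tz": 0,"ax": 0,"ay": 0,"az": 0,"claw": 1}])

```text
time_s: 23.17
tcp_pos: [0.536, -0.2433, 0.0917]
ee_rot: [[0.953, 0.304, -0.003], [0.304, -0.953, 0.0], [-0.002, -0.001, -1.0]]
wrist_force: [0.0, 0.4, -0.6]
gripper_width: 0.231
gripper_force: 29.9
```

```bash
python3 - <<'E'
from kin import *
s=sense();delta([.5370,-.2437,.0574],frame(17.7,90)@flip);print(s["joint_velocities"])
E
```

```text
t 23.1667 tcp [ 0.536  -0.2433  0.0917] z [-0.0027  0.0002 -1.    ] J [ -8.7  25.7 -14.4   0.  -50.1 116.3] 
 shift(cm, now axes) [0.0892 0.0715 3.4305] shift(target axes) [0.0807 0.0681 3.4308] turn [-0.001   0.0025 -0.0003] |turn|deg 0.15346112760526365
[-0.0413 -0.05    0.0264  0.0133  0.0706 -0.0205]
```

Call:
drive_tool(rows=[{"tx": 0.08,"ty": 0.07,"tz": 0,"ax": -0.001,"ay": 0.002,"az": 0,"claw": 1},{"tx": 0,"ty": 0,"tz": 0.3,"ax": 0,"ay": 0,"az": 0,"claw": 1},{"tx": 0,"ty": 0,"tz": 0.4,"ax": 0,"ay": 0,"az": 0,"claw": 1},{"tx": 0,"ty": 0,"tz": 0.4,"ax": 0,"ay": 0,"az": 0,"claw": 1},{"tx": 0,"ty": 0,"tz": 0.4,"ax": 0,"ay": 0,"az": 0,"claw": 1},{"tx": 0,"ty": 0,"tz": 0,"ax": 0,"ay": 0,"az": 0,"claw": 1},{"tx": 0,"ty": 0,"tz": 0,"ax": 0,"ay": 0,"az": 0,"claw": 1},{"tx": 0,"ty": 0,"tz": 0,"ax": 0,"ay": 0,"az": 0,"claw": 1}])

```text
time_s: 23.83
tcp_pos: [0.5369, -0.2437, 0.0766]
ee_rot: [[0.953, 0.304, -0.001], [0.304, -0.953, -0.0], [-0.001, -0.0, -1.0]]
wrist_force: [0.4, 0.1, -1.2]
gripper_width: 0.228
gripper_force: 29.9
```

Call:
drive_tool(rows=[{"tx": 0,"ty": 0,"tz": 0.4,"ax": 0,"ay": 0,"az": 0,"claw": 1},{"tx": 0,"ty": 0,"tz": 0.4,"ax": 0,"ay": 0,"az": 0,"claw": 1},{"tx": 0,"ty": 0,"tz": 0.4,"ax": 0,"ay": 0,"az": 0,"claw": 1},{"tx": 0,"ty": 0,"tz": 0.4,"ax": 0,"ay": 0,"az": 0,"claw": 1},{"tx": 0,"ty": 0,"tz": 0.2,"ax": 0,"ay": 0,"az": 0,"claw": 1},{"tx": 0,"ty": 0,"tz": 0,"ax": 0,"ay": 0,"az": 0,"claw": 1},{"tx": 0,"ty": 0,"tz": 0,"ax": 0,"ay": 0,"az": 0,"claw": 1},{"tx": 0,"ty": 0,"tz": 0,"ax": 0,"ay": 0,"az": 0,"claw": 1}])

```text
time_s: 24.5
tcp_pos: [0.5369, -0.2437, 0.0587]
ee_rot: [[0.953, 0.304, -0.001], [0.304, -0.953, -0.0], [-0.001, -0.0, -1.0]]
wrist_force: [0.3, 0.3, -0.8]
gripper_width: 0.228
gripper_force: 29.9
```

Call:
drive_tool(rows=[{"tx": 0,"ty": 0,"tz": 0.07,"ax": 0,"ay": 0,"az": 0.05,"claw": 1},{"tx": 0,"ty": 0,"tz": 0,"ax": 0,"ay": 0,"az": 0.1,"claw": 1},{"tx": 0,"ty": 0,"tz": 0,"ax": 0,"ay": 0,"az": 0.1,"claw": 1},{"tx": 0,"ty": 0,"tz": 0,"ax": 0,"ay": 0,"az": 0.1,"claw": 1},{"tx": 0,"ty": 0,"tz": 0,"ax": 0,"ay": 0,"az": 0.1,"claw": 1},{"tx": 0,"ty": 0,"tz": 0,"ax": 0,"ay": 0,"az": 0.1,"claw": 1},{"tx": 0,"ty": 0,"tz": 0,"ax": 0,"ay": 0,"az": 0.1,"claw": 1},{"tx": 0,"ty": 0,"tz": 0,"ax": 0,"ay": 0,"az": 0.1,"claw": 1}])

```text
time_s: 25.17
tcp_pos: [0.537, -0.2437, 0.0582]
ee_rot: [[0.902, -0.432, -0.0], [-0.432, -0.902, -0.0], [-0.0, 0.0, -1.0]]
wrist_force: [-0.4, -0.2, -1.1]
gripper_width: 0.226
gripper_force: 29.8
```

Call:
drive_tool(rows=[{"tx": 0,"ty": 0,"tz": 0,"ax": 0,"ay": 0,"az": 0.1,"claw": 1},{"tx": 0,"ty": 0,"tz": 0,"ax": 0,"ay": 0,"az": 0.1,"claw": 1},{"tx": 0,"ty": 0,"tz": 0,"ax": 0,"ay": 0,"az": 0.1,"claw": 1},{"tx": 0,"ty": 0,"tz": 0,"ax": 0,"ay": 0,"az": 0.1,"claw": 1},{"tx": 0,"ty": 0,"tz": 0,"ax": 0,"ay": 0,"az": 0.1,"claw": 1},{"tx": 0,"ty": 0,"tz": 0,"ax": 0,"ay": 0,"az": 0.1,"claw": 1},{"tx": 0,"ty": 0,"tz": 0,"ax": 0,"ay": 0,"az": 0.1,"claw": 1},{"tx": 0,"ty": 0,"tz": 0,"ax": 0,"ay": 0,"az": 0.1,"claw": 1},{"tx": 0,"ty": 0,"tz": 0,"ax": 0,"ay": 0,"az": 0.02,"claw": 1},{"tx": 0,"ty": 0,"tz": 0,"ax": 0,"ay": 0,"az": 0,"claw": 1}])

```text
time_s: 26.0
tcp_pos: [0.537, -0.2437, 0.0581]
ee_rot: [[0.306, -0.952, -0.0], [-0.952, -0.306, -0.0], [0.0, 0.0, -1.0]]
wrist_force: [0.1, 0.0, -1.2]
gripper_width: 0.229
gripper_force: 29.9
```

```bash
python3 - <<'E'
from kin import *
s=sense();delta([.537,-.2437,.0574],frame(-72.3,90)@flip);print(s["wrist_force"],s["moment"],s["gripper_force"])
E
```

```text
t 26.0 tcp [ 0.537  -0.2437  0.0581] z [-0.0002 -0.0001 -1.    ] J [ -8.7  28.1 -16.2   0.  -45.7  26.5] 
 shift(cm, now axes) [ 0.0015 -0.0043  0.0713] shift(target axes) [ 0.0015 -0.0042  0.0713] turn [ 0.0003 -0.      0.0019] |turn|deg 0.1076766128068359
[ 0.1192  0.0242 -1.1572] [ 0.0555  0.0726 -0.0501] 29.852825294074137
```

Call:
drive_tool(rows=[{"tx": 0,"ty": 0,"tz": 0.06,"ax": 0,"ay": 0,"az": 0,"claw": 1},{"tx": 0,"ty": 0,"tz": 0,"ax": 0,"ay": 0,"az": 0,"claw": 1},{"tx": 0,"ty": 0,"tz": 0,"ax": 0,"ay": 0,"az": 0,"claw": 4.5},{"tx": 0,"ty": 0,"tz": 0,"ax": 0,"ay": 0,"az": 0,"claw": 4.5},{"tx": 0,"ty": 0,"tz": 0,"ax": 0,"ay": 0,"az": 0,"claw": 4.5},{"tx": 0,"ty": 0,"tz": 0,"ax": 0,"ay": 0,"az": 0,"claw": 4.5},{"tx": 0,"ty": 0,"tz": 0,"ax": 0,"ay": 0,"az": 0,"claw": 4.5},{"tx": 0,"ty": 0,"tz": 0,"ax": 0,"ay": 0,"az": 0,"claw": 4.5},{"tx": 0,"ty": 0,"tz": 0,"ax": 0,"ay": 0,"az": 0,"claw": 4.5}])

```text
time_s: 26.75
tcp_pos: [0.5369, -0.2437, 0.0573]
ee_rot: [[0.305, -0.953, -0.001], [-0.953, -0.305, -0.0], [-0.0, 0.001, -1.0]]
wrist_force: [-0.3, 0.4, -0.2]
gripper_width: 0.513
gripper_force: 0.0
```

Call:
drive_tool(rows=[{"tx": 0,"ty": 0,"tz": -1,"ax": 0,"ay": 0,"az": 0,"claw": 4.5},{"tx": 0,"ty": 0,"tz": -2,"ax": 0,"ay": 0,"az": 0,"claw": 4.5},{"tx": 0,"ty": 0,"tz": -2.5,"ax": 0,"ay": 0,"az": 0,"claw": 4.5},{"tx": 0,"ty": 0,"tz": -2.5,"ax": 0,"ay": 0,"az": 0,"claw": 4.5},{"tx": 0,"ty": 0,"tz": -2.5,"ax": 0,"ay": 0,"az": 0,"claw": 4.5},{"tx": 0,"ty": 0,"tz": -2.5,"ax": 0,"ay": 0,"az": 0,"claw": 4.5},{"tx": 0,"ty": 0,"tz": -2.5,"ax": 0,"ay": 0,"az": 0,"claw": 4.5},{"tx": 0,"ty": 0,"tz": 0,"ax": 0,"ay": 0,"az": 0,"claw": 4.5},{"tx": 0,"ty": 0,"tz": 0,"ax": 0,"ay": 0,"az": 0,"claw": 4.5},{"tx": 0,"ty": 0,"tz": 0,"ax": 0,"ay": 0,"az": 0,"claw": 4.5}])

```text
time_s: 27.58
tcp_pos: [0.5365, -0.2434, 0.2122]
ee_rot: [[0.304, -0.953, -0.001], [-0.953, -0.304, 0.001], [-0.001, 0.001, -1.0]]
wrist_force: [-0.8, 0.2, -1.2]
gripper_width: 0.515
gripper_force: 0.0
```

```bash
python3 - <<'E'
from kin import *
s=sense();print(s["tcp_pos"],s["gripper_width"])
im,d=capture("wrist");S=capture("scene")
o=np.zeros((590,640,3),np.uint8);o[:360]=im[:360];T=capture("side")
o[360:,:310]=cv2.resize(S[0][180:295,180:335],(310,230),interpolation=2);o[360:,320:]=cv2.resize(T[0][190:350,240:462],(320,230),interpolation=2)
cv2.imwrite("pics/end.png",o[...,::-1])
E
```

```text
[ 0.5365 -0.2434  0.2122] 0.5154145697631384
```

View pics/end.png

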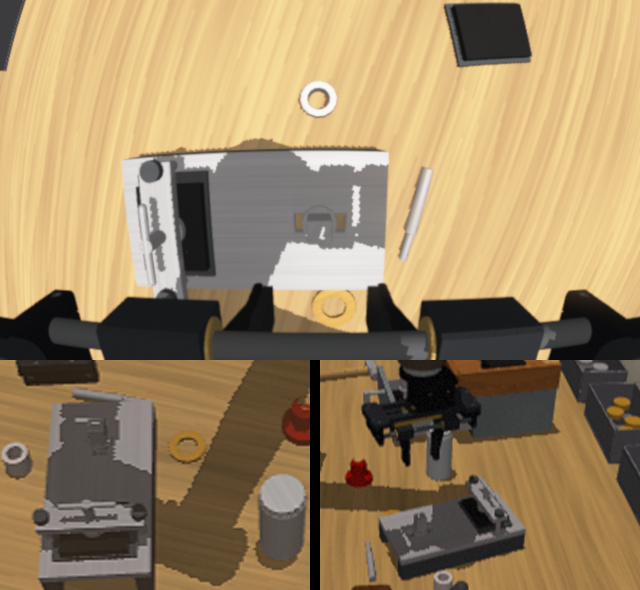

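The picture shows the bolt seated in the slot at (320, 222) with its collar flat and the slot open at both ends. Its square grip is aligned with the bed and the gripper is clear, so I hand in.

```bash
python3 -c "
from station import *
print(finish_job())"
```

```text
the job is handed in; nothing more can be done
None
```

The job is handed in at about 28 s, with no verdict returned: the drawer is pulled out about 185 mm, and the short T-bolt is collar-down in the bed slot, a quarter turn on and released; I took no last picture of the long T-bolt.

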